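Stack the filter plates on the sloping drain rack

TASK

Stack the two rinsed filter plates to drain on the rack's sloping shelf: slide the wide plate off the ledge, down the slope and fully home against the backstop first, then the narrow plate squarely on top of it, within the wide plate's sides, and also home against the backstop. Then swing the keeper bar across the stack as far as it goes. Do not let a plate fall off the rack, and leave the tape roll, label roll and bottles where they stand.

Things in the scene. Friction and masses are not known exactly. Their poses are not given: they have to be found in the camera images.
- rack: Fixed metal drain rack. Origin on the table below the middle of the ledge's far edge; x points level from ledge to shelf and backstop, y to its left, z up. Flat ledge: top 100 mm above the table, x -140 to 0, y -200 to +200 mm, no raised rim. The sloping shelf starts at its far edge, in the middle only.
- notch (a point): Middle of the finger notch's inner edge, on the ledge top at x = -45, y = 0 of the rack. The open notch is 56 mm wide (y) and runs 45 mm from here to the ledge's far edge; through it closed fingers can follow a plate from the ledge down onto the shelf.
- shelf: Sloping shelf, fixed to the rack, 20 degrees down away from the ledge. Origin: middle of its upper edge, on the surface, 4 mm below the ledge top; x down the slope, z surface normal, y as the rack's. Backstop face at x = 166 mm, 50 mm tall. Cheeks 30 mm tall leave a lane y -72 to +72 mm from x = 55, flared out from x = 23 mm. Plates need pushing all the way down.
- wide_plate_center (a point): Centre (half-way up) of the wide white plastic filter plate, 120 (its x) x 126 (y) x 16 mm (z, thickness), 0.25 kg, loose. Starts on the ledge left or right of the middle, its x roughly along the rack's. Too wide to grasp: push its edges. Home, its centre is at x = 106, z = 8 mm in the shelf frame.
- narrow_plate_center (a point): Centre (half-way up) of the narrow white plastic filter plate, 120 (its x) x 92 (y) x 16 mm (z), 0.19 kg, loose. Starts on the ledge on the other side from the wide one. Pushed over the ledge's far edge it tips onto the top of the seated wide plate. Home, its centre is at x = 106, z = 24 mm in the shelf frame.
- keeper_pin (a point): Half-way up the black pin (14 mm diameter, 36 mm tall, along the shelf's z) at the free end of the keeper bar, 66 mm above the shelf surface, 90 mm from the bar's pivot, which is at x = 120, y = 88 mm in the shelf frame. The bar passes 8 mm above the two stacked plates. Push the pin in an arc about the pivot.
- keeper (a joint): Angle of the keeper bar (rad): 0 points straight up the slope beside the lane, negative points outwards, 1.57 lies straight across the stack (pin over the middle of the lane); end stop at 1.6. It turns parallel to the shelf with light friction (about 0.6 N at the pin) and stays where it is left.
- tape: Bystander: roll of adhesive tape, 98 mm across and 25 mm tall, lying on the table; origin at the centre of its underside.
- labels: Bystander: roll of blank labels, 82 mm across and 38 mm tall; origin at the centre of its underside.
- filling_funnel: Bystander: fixed steel funnel standing on its rim, 101 x 122 x 108 mm; origin under its middle.
- bottle_a: Bystander: filled glass bottle, 77 mm across and 222 mm tall; origin at the centre of its underside.
There are look-alikes about, which are no part of the job. Leave any pink or yellow look-alike of the part that bears narrow_plate_center alone.

How it is judged (in metres and radians):
On the way, in this order (a step that is already met when the one before it is completed fails the run):
1. The wide plate lies flat on the shelf, home against the backstop (x of wide_plate_center in the frame of shelf above 0.101 m and z of wide_plate_center in the frame of shelf between 0.004 and 0.012 m and angle between the z axis of wide_plate_center and the z axis of shelf, either way round below 0.07 rad and angle between the y axis of wide_plate_center and the y axis of shelf, either way round below 0.07 rad and linear speed of wide_plate below 0.02 m/s), for 0.2 s.
2. The narrow plate lies on the wide one, home against the backstop (all of step 1 and x of narrow_plate_center in the frame of shelf above 0.101 m and z of narrow_plate_center in the frame of shelf between 0.02 and 0.028 m and angle between the z axis of narrow_plate_center and the z axis of shelf, either way round below 0.07 rad and angle between the y axis of narrow_plate_center and the y axis of shelf, either way round below 0.07 rad and linear speed of narrow_plate below 0.02 m/s and y of narrow_plate_center in the frame of wide_plate_center between -0.02 and 0.02 m), for 0.2 s.
3. The keeper bar lies across the stack (value of joint keeper above 1.4 rad), for 0.2 s.
At the end, for the whole second after the job is handed in: Wide plate flat on the shelf, narrow plate flat on it (square and parallel within 4 degrees, heights within 4 mm), each within 5 mm of the backstop, the narrow one within 20 mm sideways of the wide one's middle, both at rest; keeper bar beyond 1.4 rad (all of step 2 and value of joint keeper above 1.4 rad); the robot touches nothing.
It fails at once if A plate falls off the rack (height (world z) of any of wide_plate_center, narrow_plate_center below 0.03 m).
It fails at once if A bystander (tape, label roll, bottle) is moved more than 30 mm (distance of any of tape, labels, bottle_a from where it was at the start of the episode above 0.03 m).
It also fails if it takes over 72 s, if anything falls off the work surface, if the arm or the gripper's body presses on something with over 40 N, if the wrist force passes 120 N, or if a joint passes its speed limit or range.

ROBOT

A 7-joint arm with a two-finger parallel gripper is mounted at the origin on a cart in front of the work surface, level with it; the furniture and walls round the work are solid. World frame = base frame: x ahead of the robot, y to its left, z up, the work surface at z = 0. Lengths are in m, angles in degrees, forces in N, time in s.
With the tool pointing down it reaches from about 0.4 to 0.925 m from the base axis. Payload 4.1 kg.
Tool frame: the origin (TCP) lies between the finger pads; the fingertips stand 22 mm ahead of it and the grasp point (between the pads) lies 3 mm ahead of it; x points along the fingers, y is the direction in which the jaws open and shut, and the axes are right-handed (so a half turn about x gives the same grasp; the last joint's range is limited). The gripper opens to 85 mm and grips with 20 to 120 N. Pads are 22 mm wide; open, the fingers measure 114 mm over their backs; the gripper's body (76 mm by 85 mm) begins 54 mm behind the grasp point. The pads swing forward as they close: fully open they stand 13 mm farther back than shut.
Start: joints at [70.531, 22.827, 2.584, 88.041, -1.071, 69.15, -2.905], TCP at [0.155, -0.631, 0.253] pointing down, gripper open.
Joint ranges: [-161.44, 161.44], [-28.35, 127.94], [-78.24, 83.42], [0, 140.83], [-78.03, 258.03], [13.02, 114.36], [-168.23, 168.23]. Speed limits (degrees/s): [147.25, 147.25, 180, 180, 180, 180, 180].

INTERFACE

Orientations are given as [roll, pitch, yaw] about the fixed x, y, z axes, in that order (R = Rz(yaw) Ry(pitch) Rx(roll)).
In Python, from bench import r gives the robot as it stands.
- The arm moves only by the shell command python3 -m crank 'ROWS'. ROWS is text: rows parted by semicolons, each of 7 numbers parted by spaces: the shift along the tool's x, y, z in m, then the turn, a rotation vector about the tool's x, y, z in degrees, then the closure in counts, from 0 (fully open) to 255 (shut). A call has 1 to 5 rows; each row shifts and turns the pose as measured when the row begins, along the tool's axes as they then stand; what a row does not reach is not made up. A row lasts 1/8 s, in which the tool goes at most 62.5 mm and 10.7 degrees, less where a joint would pass 70% of its speed; a pose out of reach is approached as far as the arm can. A call with a gripper value outside its range is refused whole. The fingers move at their own pace and stop on an object; the grip force is fixed at half the most. Time passes only in rows, so rows that do not move let the fingers close. It gives the time, the measured TCP pose, the force and the opening at its end, in the units of the state.
- r.sense(): the state, without advancing time (a new reading comes with each control period).
- r.read_camera(name): name is "scene" or "top"; returns the picture (420x560x3 uint8, red, green, blue); there is no depth.
- r.camera_info(name): a dict with "K" (3x3 intrinsics, pixels), "distortion" ([k1, k2, p1, p2, k3] as OpenCV has them; the pictures are not rectified), "extrinsics" (4x4, takes a point from world to camera coordinates). Camera axes: x right, y down, z forward; pixel columns grow to the right and rows downward; lengths in m; the calibration is good to about 2 mm. A picture is of the moment at which its call begins. camera_info takes no time and is no camera call.
- r.job_done(): hands the job in, once; it reports no verdict.
The state is a dict: "time_s": time; "q": joint angles; "joint_vel": joint speeds; "tau": joint torques, N m; "ee_pos": TCP position; "orientation": TCP orientation; "wrist_force": force on the tool from outside, world axes, zero at the start; "moment": the same for the moment, N m; "opening": opening from 0.0 (shut) to 1.0 (fully open).
Only numpy, scipy, OpenCV 4.12 (cv2) and the standard library are available. Lean on these libraries where they do the work, as an engineer would, in place of code of your own. Each camera call takes 0.05 s, during which the arm holds its last target.

## Working session

There is one attempt and no reset: what is moved stays moved. The work goes in short steps, Python scripts to look and compute and a shell command to move; the robot and the scene stay as the last step left them, time stands still between calls to the robot, and variables do not carry over. Pictures are saved under pics/ and viewed, and the job is handed in when it is done.

```bash
mkdir -p pics; ls; python3 - <<'E'
from bench import r
import cv2
s=r.sense(); print(s)
for n in("scene","top"):
    im=r.read_camera(n); cv2.imwrite(f"pics/{n}0.png",cv2.cvtColor(im,cv2.COLOR_RGB2BGR))
    print(n,r.camera_info(n))
E
```

```text
pics
{'time_s': 0.0, 'q': array([70.53204757, 22.87336274,  2.5809081 , 88.1152659 , -1.07299812,
       69.15070049, -2.90457389]), 'joint_vel': array([-0.13203489,  0.09301594, -0.04261673, -0.00791787, -0.08493275,
       -0.02589967, -0.00906494]), 'tau': array([-5.44952054e-04, -4.75120139e+01,  1.36453807e+00, -2.54217714e+01,
        1.16338651e-02,  9.66293563e-03, -1.03131089e-05]), 'ee_pos': array([ 0.15487873, -0.63065526,  0.25223891]), 'orientation': array([-86.62831299,  89.88484801, 107.17291441]), 'wrist_force': array([-1.24068187,  0.31235673,  0.78964132]), 'moment': array([-0.00995454, -0.00599396,  0.01030509]), 'opening': 0.9989582544979205}
scene {'K': array([[435.3219202 ,   0.        , 277.67787481],
       [  0.        , 435.3219202 , 210.08483606],
       [  0.        ,   0.        ,   1.        ]]), 'distortion': array([-0.11516416,  0.        ,  0.        ,  0.        ,  0.        ]), 'extrinsics': array([[-0.88520246, -0.46512986,  0.00841515,  0.56360743],
       [-0.26769918,  0.49450555, -0.82692286,  0.27079365],
       [ 0.38046517, -0.73424688, -0.56225241,  1.04781365],
       [ 0.        ,  0.        ,  0.        ,  1.        ]])}
top {'K': array([[505.20011386,   0.        , 282.94507284],
       [  0.        , 505.20011386, 211.96825419],
       [  0.        ,   0.        ,   1.        ]]), 'distortion': array([0.04831234, 0.        , 0.        , 0.        , 0.        ]), 'extrinsics': array([[-8.41016831e-03, -9.99963616e-01, -1.42679583e-03,
        -9.67011943e-03],
       [-9.85271311e-01,  8.53028392e-03, -1.70785472e-01,
         6.52994405e-01],
       [ 1.70791429e-01, -3.05535692e-05, -9.85307204e-01,
         1.62577271e+00],
       [ 0.00000000e+00,  0.00000000e+00,  0.00000000e+00,
         1.00000000e+00]])}
```

View pics/scene0.png

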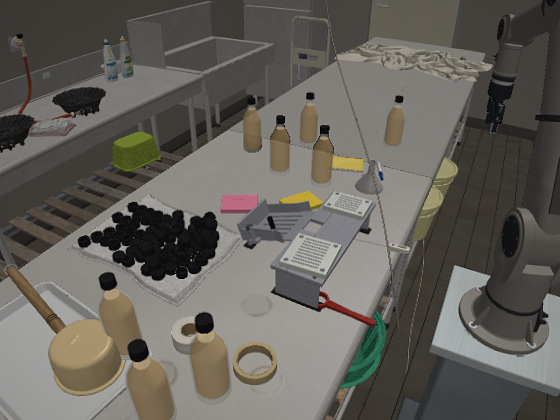

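View pics/top0.png

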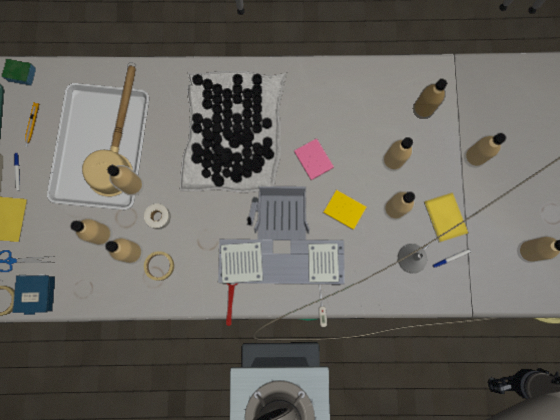

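The top view shows the rack with its ledge across (220–343, 240–283). The wider white plate is at (241,262), the narrower at (323,262), and the shelf runs up the image at (282,212). Pink (314,159) and yellow (345,209), (446,217) look-alikes lie on the table. I'll enlarge to confirm.

```bash
python3 - <<'E'
import cv2
a=cv2.imread("pics/top0.png")[165:300,205:360]; cv2.imwrite("pics/ctop.png",cv2.resize(a,None,fx=5,fy=4.4*5/4.4*0.88,interpolation=cv2.INTER_CUBIC)) if 0 else cv2.imwrite("pics/ctop.png",cv2.resize(a,None,fx=4.4,fy=4.4,interpolation=cv2.INTER_CUBIC))
a=cv2.imread("pics/scene0.png")[180:310,225:385]; cv2.imwrite("pics/cscene.png",cv2.resize(a,None,fx=4.5,fy=4.5,interpolation=cv2.INTER_CUBIC))
E
```

```text
(no output)
```

View pics/ctop.png

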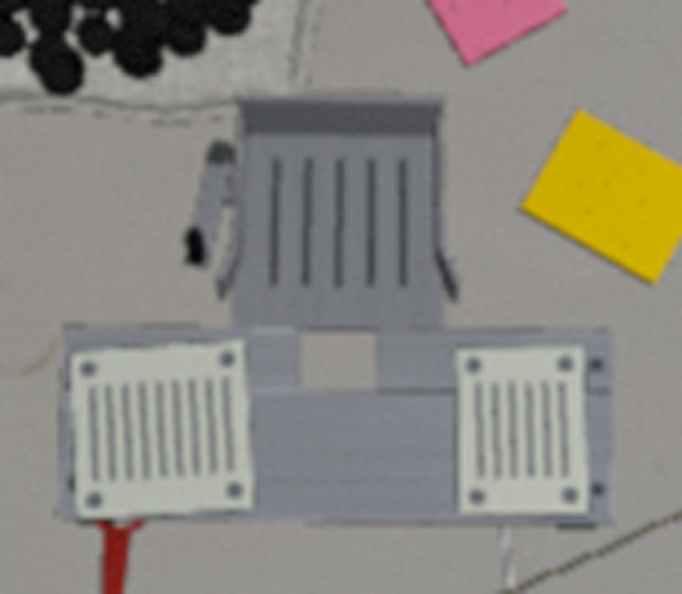

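View pics/cscene.png

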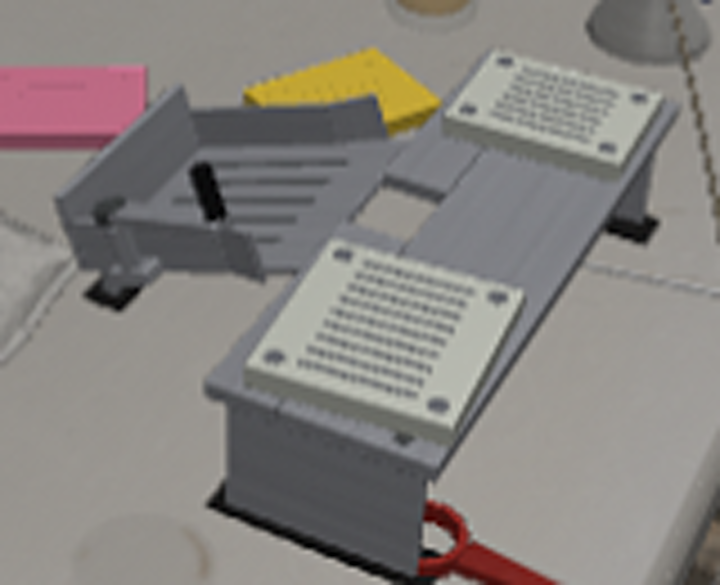

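Confirmed: the two white perforated plates on the ledge are the parts, with the wide one on the left (top view 241,262) and the narrow one on the right (323,262). The pink and yellow ones aren't perforated in that way and lie on the table. Now the poses.

```bash
cat > h.py <<'E'
import numpy as np, cv2
from bench import r
from scipy.spatial.transform import Rotation as R
from scipy.optimize import least_squares
def ci(n):
    c=r.camera_info(n); return c["K"],np.array(c["distortion"]),np.array(c["extrinsics"])
def proj(n,P):
    K,d,E=ci(n); return cv2.projectPoints(np.float64(P).reshape(-1,3),cv2.Rodrigues(E[:3,:3])[0],E[:3,3],K,d)[0].reshape(-1,2)
def unproj(n,uv,z):
    K,d,E=ci(n); p=cv2.undistortPoints(np.float64(uv).reshape(-1,1,2),K,d).reshape(-1,2)
    D=np.c_[p,np.ones(len(p))]@E[:3,:3]; C=-E[:3,:3].T@E[:3,3]
    return C+D*((np.broadcast_to(z,len(p))-C[2])/D[:,2])[:,None]
E
python3 - <<'E'
from h import *
ct=lambda a:np.array(a)/4.4+[205,165]
cs=lambda a:np.array(a)/4.5+[225,180]
print("top cam",unproj("top",[[280,210]],0.1), )
led=np.array([[0,.2],[-.14,.2],[0,-.2],[-.14,-.2],[0,.028],[0,-.028],[-.045,.028],[-.045,-.028]])
ut=ct([[65,326],[60,519],[608,330],[612,521],[300,332],[377,332],[300,390],[377,389]])
us=cs([[205,384],[435,470]]); ls=led[:2]
def tow(p,xy,z=.1):
    c,s=np.cos(p[2]),np.sin(p[2]); return np.c_[p[0]+c*xy[:,0]-s*xy[:,1],p[1]+s*xy[:,0]+c*xy[:,1],np.full(len(xy),z)]
f=lambda p:np.r_[(proj("top",tow(p,led))-ut).ravel(),(proj("scene",tow(p,ls))-us).ravel()]
s=least_squares(f,[.55,0,0],loss='soft_l1'); print(s.x,np.degrees(s.x[2]));print(s.fun.reshape(-1,2).round(1))
p=s.x
def fit(cr,w,z,crs=None):
    pl=np.array([[.06,w/2],[.06,-w/2],[-.06,-w/2],[-.06,w/2]])
    s=least_squares(lambda q:np.r_[(proj("top",tow(q,pl,z))-ct(cr)).ravel(),(0 if crs is None else (proj("scene",tow(q,pl,z))-cs(crs)).ravel())*np.ones(0 if crs is None else 8)],[.5,0,0]); 
    q=s.x;c,sn=np.cos(p[2]),np.sin(p[2]); d=q[:2]-p[:2]
    print("world",q,"rack",[c*d[0]+sn*d[1],-sn*d[0]+c*d[1]],np.degrees(q[2]-p[2]));print(s.fun.reshape(-1,2).round(1))
fit([[71,353],[244,341],[253,508],[77,516]],.126,.116,[[325,240],[525,290],[445,430],[247,375]])
fit([[457,349],[583,346],[588,513],[461,513]],.092,.116,[[490,49],[663,95],[622,165],[445,118]])
E
```

```text
top cam [[ 0.65185163 -0.00574312  0.1       ]]
[ 0.55528106 -0.01017192 -0.01571561] -0.9004380849038198
[[-0.5  0.1]
 [-0.7  0.3]
 [ 0.8  0.1]
 [ 0.5  0.8]
 [-0.3 -0.9]
 [-0.4 -0.8]
 [-0.5 -0.1]
 [-0.4  0.3]
 [-0.3 -1.2]
 [ 1.  -1. ]]
world [ 0.48354033  0.11840766 -0.76903586] rack [np.float64(-0.07375250016582865), np.float64(0.12743629340277587)] -43.162070917022724
[[ 18.9 -10.6]
 [  8.1  19.5]
 [-20.6   9.5]
 [ -9.2 -20.2]
 [-18.4   9.1]
 [-17.4 -11.1]
 [ 19.9 -13.6]
 [ 15.1   9.5]]
world [ 0.47996922 -0.14117629 -0.69899899] rack [np.float64(-0.07324381379435502), np.float64(-0.1321717220416076)] -39.149254196736116
[[ 15.   -5.7]
 [  9.1  13.4]
 [-15.8   5.1]
 [ -9.8 -13.8]
 [ -9.4   4. ]
 [-21.1 -12. ]
 [  9.1  -7.1]
 [ 20.4  10.1]]
```

```bash
cat >> h.py <<'E'
RK=np.array([0.55528,-0.01017,-0.015716])
def tow(p,xy,z=.1):
    xy=np.atleast_2d(xy);c,s=np.cos(p[2]),np.sin(p[2]); return np.c_[p[0]+c*xy[:,0]-s*xy[:,1],p[1]+s*xy[:,0]+c*xy[:,1],np.full(len(xy),z)]
def inrack(w):
    c,s=np.cos(RK[2]),np.sin(RK[2]); d=np.atleast_2d(w)[:,:2]-RK[:2]; return np.c_[c*d[:,0]+s*d[:,1],-s*d[:,0]+c*d[:,1]]
Rr=R.from_euler('z',RK[2]).as_matrix(); Rs=Rr@R.from_euler('y',20,degrees=True).as_matrix(); So=np.array([RK[0],RK[1],.096])
def sh2w(P): return So+np.atleast_2d(P)@Rs.T
def w2sh(P): return (np.atleast_2d(P)-So)@Rs
E
python3 - <<'E'
from h import *
ct=lambda a:np.array(a)/4.4+[205,165]
cs=lambda a:np.array(a)/4.5+[225,180]
def fit(cr,w,z,crs):
    pl=np.array([[.06,w/2],[.06,-w/2],[-.06,-w/2],[-.06,w/2]])
    s=least_squares(lambda q:np.r_[(proj("top",tow(q,pl,z))-ct(cr)).ravel(),(proj("scene",tow(q,pl,z))-cs(crs)).ravel()],[.5,0,0]); 
    q=s.x; print("world",q,"rack",inrack(q[:2]),np.degrees(q[2]-RK[2]));print(s.fun.reshape(-1,2).round(1))
fit([[71,353],[244,341],[253,508],[77,516]],.126,.116,[[247,375],[325,240],[525,290],[445,430]])
fit([[457,349],[583,346],[588,513],[461,513]],.092,.116,[[445,118],[490,49],[663,95],[622,165]])
pin=sh2w([[120-90*np.cos(a)+0, 88-90*np.sin(a),66] for a in (-.3,-.2,-.1,0)] and [[.120-.09*np.cos(a),.088-.09*np.sin(a),.066] for a in(-.3,-.2,-.1,0,.5,1.,1.5)])
print(pin, proj("top",pin),proj("scene",pin))
print("obs pin",ct([[193,246]]),cs([[207,190]]))
print(sh2w([[0,.072,0],[.166,.072,0],[.166,.072,.05],[.166,-.072,.05],[.055,.072,.03],[.023,.08,.03]]))
print(R.from_euler('xyz',r.sense()['orientation'],degrees=True).as_matrix())
E
```

```text
world [0.4818614  0.11917274 0.0622453 ] rack [[-0.0754422   0.12817296]] 4.46685353236808
[[-1.3 -0.2]
 [-1.  -0.3]
 [-0.6 -0.2]
 [-0.8  0.9]
 [-1.3 -2.5]
 [ 0.8 -1. ]
 [ 0.  -0.3]
 [ 1.7 -0.6]]
world [ 0.47858219 -0.14035833  0.01543928] rack [[-0.07464238 -0.13137759]] 1.7850657866800668
[[-1.  -0.1]
 [-0.6 -0.1]
 [-0.1  0.2]
 [-0.6  0.9]
 [-0.5 -1.4]
 [ 0.7 -0.9]
 [ 0.2 -1.2]
 [-0.1 -0.9]]
[[ 0.6116156   0.10355553  0.14638428]
 [ 0.60938739  0.0948729   0.14714552]
 [ 0.60798445  0.08599861  0.14760533]
 [ 0.60742079  0.07702136  0.14775911]
 [ 0.61709455  0.03371568  0.14399088]
 [ 0.64510354  0.00068734  0.13360878]
 [ 0.68459017 -0.01397717  0.11915472]] [[245.1638397  220.33867461]
 [247.91218178 220.97926497]
 [250.73218368 221.37460728]
 [253.59339889 221.52012674]
 [267.43820122 218.5438766 ]
 [277.91494685 210.26141657]
 [282.44119593 198.91835833]] [[268.08573001 224.52279101]
 [270.45206357 222.7876355 ]
 [272.5526881  221.03622838]
 [274.36736803 219.28899672]
 [278.74440813 211.26893554]
 [275.30572398 205.77886055]
 [265.54368228 203.85450777]]
obs pin [[248.86363636 220.90909091]] [[271.         222.22222222]]
[[ 0.55641151  0.06182111  0.096     ]
 [ 0.71238122  0.05936969  0.03922466]
 [ 0.72948011  0.05910094  0.08620929]
 [ 0.7272171  -0.08488128  0.08620929]
 [ 0.61834755  0.06084764  0.10537967]
 [ 0.58840683  0.06931922  0.11632432]]
[[-5.15263180e-04  2.38564120e-01 -9.71126611e-01]
 [ 1.59776621e-03 -9.71125304e-01 -2.38564647e-01]
 [-9.99998591e-01 -1.67455686e-03  1.19215423e-04]]
```

Both cameras agree to about 2 mm, and the keeper sits at about -0.17 rad. Next is a planning helper that prints rows for me to type. I'll also make a touch probe on the free ledge to learn how far the open fingertips reach.

```bash
cat >> h.py <<'E'
def rot(tilt,jaw):
    """tool x = -shelf-like normal tilted by tilt deg; jaw 'x' or 'y' of the rack"""
    B=Rr@R.from_euler('y',tilt,degrees=True).as_matrix()
    x=-B[:,2]; y=B[:,0] if jaw=='x' else (B[:,1] if jaw=='y' else -B[:,1])
    return np.c_[x,y,np.cross(x,y)]
def cur():
    s=r.sense(); return np.array(s['ee_pos']),R.from_euler('xyz',s['orientation'],degrees=True).as_matrix(),s
def plan(wps,step=.06):
    """wps: list of (pos,Rot). prints rows"""
    p,M,s=cur()
    for P,T in wps:
        P=np.array(P).ravel()
        rv=R.from_matrix(M.T@T).as_rotvec(); n=int(np.ceil(max(np.linalg.norm(P-p)/step,np.degrees(np.linalg.norm(rv))/10.5,1e-9)))
        p0=p
        for i in range(n):
            d=M.T@(P-p0)/n; dr=np.degrees(rv)/n
            print(' '.join(f'{v:.4f}' for v in d),' '.join(f'{v:.2f}' for v in dr))
            M=M@R.from_rotvec(rv/n).as_matrix()
        p,M=P,T; print('--')
def st():
    p,M,s=cur(); print('t',round(s['time_s'],2),'p',p.round(4),'rack',inrack(p).round(4),'shelf',w2sh(p).round(4),'F',np.round(s['wrist_force'],1),'open',round(s['opening'],2),'q',s['q'].round(0))
E
python3 - <<'E'
from h import *
st()
p,M,s=cur()
Rd=rot(0,'x')
probe=tow(RK,[-.07,-.045],.16)[0]; print(probe)
Rm=lambda a:R.from_euler('z',a,degrees=True).as_matrix()@M
plan([([.28,-.50,.27],Rm(25)),([.42,-.28,.27],Rm(50)),([probe[0],probe[1],.25],Rd),(probe,Rd)])
E
```

```text
t 0.1 p [ 0.1549 -0.6307  0.2524] rack [[-0.3906 -0.6268]] shelf [[-0.4205 -0.6268  0.0134]] F [ 0.   0.1 -0. ] open 1.0 q [71. 23.  3. 88. -1. 69. -3.]
[ 0.48458145 -0.05406437  0.16      ]
-0.0044 -0.0243 -0.0382 -6.25 -0.01 0.00
-0.0044 -0.0200 -0.0406 -6.25 -0.01 0.00
-0.0044 -0.0155 -0.0425 -6.25 -0.01 0.00
-0.0044 -0.0107 -0.0439 -6.25 -0.01 0.00
--
0.0000 -0.0167 -0.0494 -5.00 -0.01 0.00
0.0000 -0.0124 -0.0507 -5.00 -0.01 0.00
0.0000 -0.0079 -0.0515 -5.00 -0.01 0.00
-0.0000 -0.0034 -0.0520 -5.00 -0.01 0.00
-0.0000 0.0012 -0.0521 -5.00 -0.01 0.00
--
0.0050 -0.0104 -0.0578 -6.32 -0.00 0.02
0.0050 -0.0040 -0.0586 -6.32 -0.00 0.02
0.0050 0.0025 -0.0587 -6.32 -0.00 0.02
0.0050 0.0089 -0.0581 -6.32 -0.00 0.02
--
0.0450 0.0000 0.0000 0.00 0.00 0.00
0.0450 0.0000 0.0000 0.00 0.00 0.00
--
```

```bash
python3 -m crank '-0.005 -0.024 -0.038 -6.3 0 0 0; -0.005 -0.02 -0.04 -6.3 0 0 0; -0.005 -0.016 -0.042 -6.3 0 0 0; -0.005 -0.011 -0.044 -6.3 0 0 0'; python3 - <<'E'
from h import *
st()
p,M,s=cur()
Rd=rot(0,'x')
probe=tow(RK,[-.07,-.045],.16)[0]; print(probe)
Rm=lambda a:R.from_euler('z',a,degrees=True).as_matrix()@M
plan([([.42,-.28,.27],Rm(25)),([probe[0],probe[1],.25],Rd),(probe,Rd)])
E
```

```text
time_s: 0.6
ee_pos: [0.2763, -0.4976, 0.2696]
orientation: [-83.1, 89.6, 136.2]
wrist_force: [0.1, -0.3, -0.0]
opening: 1.0
t 0.6 p [ 0.2763 -0.4976  0.2696] rack [[-0.2713 -0.4917]] shelf [[-0.3143 -0.4917  0.0703]] F [ 0.1 -0.3 -0. ] open 1.0 q [61. 14. -6. 98.  2. 69.  4.]
[ 0.48458145 -0.05406437  0.16      ]
-0.0000 -0.0155 -0.0498 -5.00 -0.04 0.00
-0.0000 -0.0111 -0.0510 -5.00 -0.04 0.00
-0.0001 -0.0066 -0.0517 -5.00 -0.04 0.00
-0.0001 -0.0021 -0.0521 -5.00 -0.04 0.00
-0.0001 0.0025 -0.0521 -5.00 -0.04 0.00
--
0.0050 -0.0099 -0.0579 -6.20 -0.01 0.10
0.0050 -0.0036 -0.0586 -6.20 -0.01 0.10
0.0050 0.0027 -0.0587 -6.20 -0.01 0.10
0.0050 0.0090 -0.0580 -6.20 -0.01 0.10
--
0.0450 0.0000 0.0000 0.00 0.00 0.00
0.0450 0.0000 0.0000 0.00 0.00 0.00
--
```

```bash
python3 -m crank '0 -0.0155 -0.05 -5 0 0 0; 0 -0.011 -0.051 -5 0 0 0; 0 -0.0065 -0.052 -5 0 0 0; 0 -0.002 -0.052 -5 0 0 0; 0 0.0025 -0.052 -5 0 0 0'; python3 - <<'E'
from h import *
st()
Rd=rot(0,'x')
probe=tow(RK,[-.07,-.045],.15)[0]; print(probe)
plan([([probe[0],probe[1],.25],Rd),(probe,Rd)],.05)
E
```

```text
time_s: 1.23
ee_pos: [0.4225, -0.2717, 0.2687]
orientation: [-105.6, 89.5, 139.5]
wrist_force: [-0.3, -0.7, 0.2]
opening: 1.0
t 1.23 p [ 0.4225 -0.2717  0.2687] rack [[-0.1287 -0.2636]] shelf [[-0.18   -0.2636  0.1183]] F [-0.3 -0.7  0.2] open 1.0 q [ 45.   8. -19. 106.   3.  67.   0.]
[ 0.48458145 -0.05406437  0.15      ]
0.0039 -0.0070 -0.0447 -4.80 -0.04 0.08
0.0039 -0.0033 -0.0451 -4.80 -0.04 0.08
0.0038 0.0005 -0.0453 -4.80 -0.04 0.08
0.0038 0.0043 -0.0451 -4.80 -0.04 0.08
0.0038 0.0080 -0.0445 -4.80 -0.04 0.08
--
0.0500 0.0000 0.0000 0.00 0.00 0.00
0.0500 0.0000 0.0000 0.00 0.00 0.00
--
```

```bash
python3 -m crank '0.004 -0.007 -0.0445 -4.8 0 0 0; 0.004 -0.0035 -0.045 -4.8 0 0 0; 0.004 0.0005 -0.045 -4.8 0 0 0; 0.004 0.0045 -0.045 -4.8 0 0 0; 0.004 0.008 -0.0445 -4.8 0 0 0'; python3 - <<'E'
from h import *
st()
Rd=rot(0,'x')
probe=tow(RK,[-.07,-.045],.14)[0]; print(probe)
plan([(probe,Rd)],.05)
E
```

```text
time_s: 1.85
ee_pos: [0.4842, -0.0461, 0.248]
orientation: [-128.3, 89.5, 141.6]
wrist_force: [0.6, -0.5, 0.5]
opening: 1.003
t 1.85 p [ 0.4842 -0.0461  0.248 ] rack [[-0.0705 -0.037 ]] shelf [[-0.1183 -0.037   0.1187]] F [ 0.6 -0.5  0.5] open 1.0 q [ 30.   8. -32. 109.   4.  64.  -4.]
[ 0.48458145 -0.05406437  0.14      ]
0.0360 0.0004 0.0028 0.29 -0.10 0.12
0.0360 0.0003 0.0028 0.29 -0.10 0.12
0.0360 0.0002 0.0027 0.29 -0.10 0.12
--
```

```bash
python3 -m crank '0.036 0.0004 0.003 0.3 -0.1 0.1 0; 0.036 0 0.003 0.3 -0.1 0.1 0; 0.036 0 0.003 0.3 -0.1 0.1 0'; python3 - <<'E'
from h import *
st()
im=cv2.cvtColor(r.read_camera("scene"),cv2.COLOR_RGB2BGR)
cv2.imwrite("pics/p1.png",cv2.resize(im[150:310,225:385],None,fx=3.5,fy=3.5,interpolation=cv2.INTER_CUBIC))
E
```

```text
time_s: 2.22
ee_pos: [0.4873, -0.0492, 0.1397]
orientation: [93.7, 89.6, 3.3]
wrist_force: [0.0, -0.8, -0.4]
opening: 1.004
t 2.23 p [ 0.4873 -0.0492  0.1397] rack [[-0.0674 -0.0401]] shelf [[-0.0782 -0.0401  0.018 ]] F [ 0.  -0.8 -0.4] open 1.0 q [ 28.  16. -31. 116.  10.  51.  -9.]
```

View pics/p1.png

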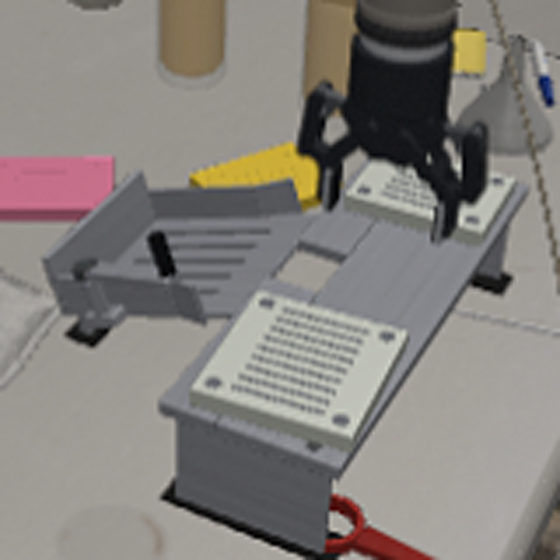

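```bash
python3 -m crank '0.008 0 0.005 0 0 0 0; 0.005 0 0 0 0 0 0; 0.004 0 0 0 0 0 0; 0.004 0 0 0 0 0 0'
```

```text
time_s: 2.78
ee_pos: [0.4849, -0.0553, 0.1153]
orientation: [161.4, 89.9, 71.0]
wrist_force: [0.9, 1.0, 0.1]
opening: 0.995
```

```bash
python3 -m crank '0.004 0 0 0 0 0 0; 0.003 0 0 0 0 0 0'
```

```text
time_s: 3.02
ee_pos: [0.4855, -0.0553, 0.1088]
orientation: [112.4, 89.9, 22.0]
wrist_force: [-5.6, 0.6, 23.3]
opening: 1.0
```

Ledge contact came at TCP z≈0.109, so the open tips are 9 mm ahead of the TCP. Now to the left side of the wide plate.

```bash
python3 -m crank '-0.04 0 0 0 0 0 0; -0.045 0 0 0 0 0 0'; python3 - <<'E'
from h import *
st()
Rd=rot(0,'x')
a=tow(RK,[-.070,.228],.195)[0]
plan([(a,Rd),(a-[0,0,.081],Rd)],.055)
E
```

```text
time_s: 3.28
ee_pos: [0.4829, -0.0551, 0.1924]
orientation: [-111.6, 89.6, 158.0]
wrist_force: [0.5, 0.3, 0.6]
opening: 1.001
t 3.27 p [ 0.4829 -0.0551  0.1924] rack [[-0.0717 -0.0461]] shelf [[-0.1003 -0.0461  0.0661]] F [0.5 0.3 0.6] open 1.0 q [ 30.  12. -32. 113.   7.  58.  -6.]
-0.0004 0.0008 -0.0548 0.10 -0.03 0.07
-0.0004 0.0007 -0.0548 0.10 -0.03 0.07
-0.0004 0.0006 -0.0548 0.10 -0.03 0.07
-0.0005 0.0005 -0.0548 0.10 -0.03 0.07
-0.0005 0.0004 -0.0548 0.10 -0.03 0.07
--
0.0405 0.0000 0.0000 0.00 0.00 0.00
0.0405 0.0000 0.0000 0.00 0.00 0.00
--
```

```bash
python3 -m crank '0 0.001 -0.055 0.1 0 0.1 0; 0 0.001 -0.055 0.1 0 0.1 0; 0 0.001 -0.055 0.1 0 0.1 0; 0 0 -0.055 0 0 0 0;0 0 -0.055 0 0 0 0'; python3 - <<'E'
from h import *
st()
Rd=rot(0,'x')
a=tow(RK,[-.070,.228],.114)[0]
plan([(a,Rd)],.055)
E
```

```text
time_s: 3.9
ee_pos: [0.4954, 0.2212, 0.1973]
orientation: [87.2, 89.3, -4.4]
wrist_force: [-0.4, -0.2, 0.0]
opening: 1.001
t 3.9 p [0.4954 0.2212 0.1973] rack [[-0.0635  0.2304]] shelf [[-0.0943  0.2304  0.0735]] F [-0.4 -0.2  0. ] open 1.0 q [  5.  18. -40. 106.  14.  60. -43.]
0.0416 -0.0037 0.0012 -0.33 0.02 -0.34
0.0417 -0.0035 0.0012 -0.33 0.02 -0.34
--
```

```bash
python3 -m crank '0.0415 -0.0037 0.001 -0.3 0 -0.3 0; 0.0415 -0.0035 0.001 -0.3 0 -0.3 0; 0 0 0 0 0 0 0'; python3 - <<'E'
from h import *
st()
Rd=rot(0,'x')
plan([(tow(RK,[-.070,.21],.114)[0],Rd)],.02)
a=tow(RK,[-.070,.063+.011],.114)[0]
plan([(a,Rd)],.02)
E
```

```text
time_s: 4.28
ee_pos: [0.4886, 0.2276, 0.1139]
orientation: [137.6, 89.6, 47.2]
wrist_force: [0.2, 0.0, 0.4]
opening: 1.003
t 4.28 p [0.4886 0.2276 0.1139] rack [[-0.0704  0.2367]] shelf [[-0.0723  0.2367 -0.0073]] F [0.2 0.  0.4] open 1.0 q [  2.  24. -39. 111.  19.  51. -47.]
-0.0001 0.0001 0.0133 0.29 -0.14 -0.13
-0.0001 0.0001 0.0133 0.29 -0.14 -0.13
--
-0.0001 -0.0001 0.0181 0.06 -0.03 -0.03
-0.0001 -0.0001 0.0181 0.06 -0.03 -0.03
-0.0001 -0.0001 0.0181 0.06 -0.03 -0.03
-0.0001 -0.0001 0.0181 0.06 -0.03 -0.03
-0.0001 -0.0001 0.0181 0.06 -0.03 -0.03
-0.0001 -0.0000 0.0181 0.06 -0.03 -0.03
-0.0000 -0.0000 0.0181 0.06 -0.03 -0.03
-0.0000 0.0000 0.0181 0.06 -0.03 -0.03
-0.0000 0.0000 0.0181 0.06 -0.03 -0.03
--
```

```bash
python3 -m crank '0 0 0.014 0.2 0 -0.1 0; 0 0 0.014 0.2 0 -0.1 0; 0 0 0.014 0 0 0 0; 0 0 0.014 0 0 0 0; 0 0 0.014 0 0 0 0'; python3 - <<'E'
from h import *
st()
Rd=rot(0,'x')
a=tow(RK,[-.070,.063+.011],.114)[0]
plan([(a,Rd)],.015)
E
```

```text
time_s: 4.9
ee_pos: [0.4915, 0.154, 0.1186]
orientation: [129.3, 89.2, 38.4]
wrist_force: [-0.3, 0.9, -0.4]
opening: 0.999
t 4.9 p [0.4915 0.154  0.1186] rack [[-0.0664  0.1631]] shelf [[-0.0701  0.1631 -0.0015]] F [-0.3  0.9 -0.4] open 1.0 q [ 10.  21. -38. 114.  17.  50. -38.]
0.0006 -0.0006 0.0149 0.00 -0.08 -0.10
0.0007 -0.0006 0.0149 0.00 -0.08 -0.10
0.0007 -0.0006 0.0149 0.00 -0.08 -0.10
0.0007 -0.0006 0.0149 0.00 -0.08 -0.10
0.0007 -0.0006 0.0149 0.00 -0.08 -0.10
0.0007 -0.0006 0.0149 0.00 -0.08 -0.10
--
```

```bash
python3 -m crank '0.002 -0.001 0.014 0 0 0 0; 0.002 -0.001 0.014 0 0 -0.2 0; 0.001 -0.001 0.014 0 0 -0.2 0; 0.001 -0.001 0.014 0 0 0 0'; python3 - <<'E'
from h import *
st()
Rd=rot(0,'x')
a=tow(RK,[-.070,.063+.011],.114)[0]
plan([(a,Rd)],.015)
im=cv2.cvtColor(r.read_camera("scene"),cv2.COLOR_RGB2BGR)
cv2.imwrite("pics/p2.png",cv2.resize(im[150:310,225:385],None,fx=3.5,fy=3.5,interpolation=cv2.INTER_CUBIC))
E
```

```text
time_s: 5.4
ee_pos: [0.4909, 0.1032, 0.1164]
orientation: [145.1, 88.5, 54.4]
wrist_force: [0.7, 5.6, 5.0]
opening: 0.999
t 5.4 p [0.4909 0.1032 0.1164] rack [[-0.0662  0.1124]] shelf [[-0.0692  0.1124 -0.0035]] F [0.7 5.6 5. ] open 1.0 q [ 16.  20. -38. 116.  15.  48. -31.]
0.0005 -0.0013 0.0128 0.05 -0.42 -0.29
0.0006 -0.0013 0.0128 0.05 -0.42 -0.29
0.0007 -0.0013 0.0128 0.05 -0.42 -0.29
--
```

View pics/p2.png

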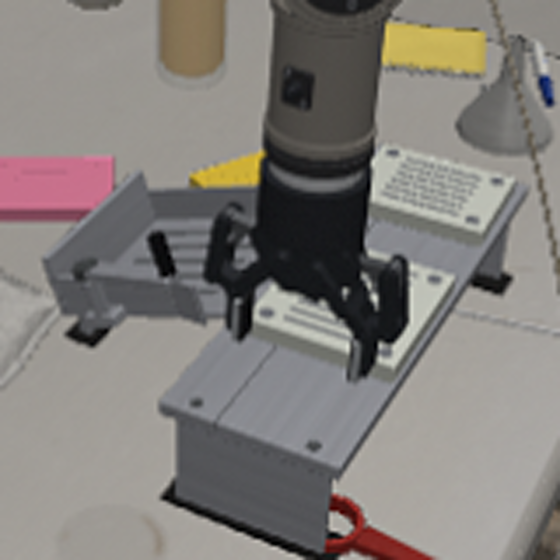

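The picture shows both open fingers flush on the plate's side, with the plate square. Continuing.

```bash
python3 -m crank '0 -0.0013 0.013 0 -0.4 -0.3 0; 0 -0.0013 0.013 0 -0.4 -0.3 0; 0 -0.0013 0.011 0 -0.4 -0.3 0; 0 0 0 0 0 0 0'; python3 - <<'E'
from h import *
st()
im=cv2.cvtColor(r.read_camera("top"),cv2.COLOR_RGB2BGR)
cv2.imwrite("pics/p3.png",cv2.resize(im[165:300,205:360],None,fx=4.4,fy=4.4,interpolation=cv2.INTER_CUBIC))
im=cv2.cvtColor(r.read_camera("scene"),cv2.COLOR_RGB2BGR)
cv2.imwrite("pics/p3s.png",cv2.resize(im[150:310,225:385],None,fx=3.5,fy=3.5,interpolation=cv2.INTER_CUBIC))
E
```

```text
time_s: 5.95
ee_pos: [0.4851, 0.0596, 0.1149]
orientation: [-40.4, 89.7, -131.3]
wrist_force: [-0.0, -0.0, 0.4]
opening: 1.0
t 5.95 p [0.4851 0.0596 0.1149] rack [[-0.0713  0.0686]] shelf [[-0.0735  0.0686 -0.0066]] F [-0.  -0.   0.4] open 1.0 q [ 19.  19. -37. 117.  15.  49. -27.]
```

View pics/p3.png

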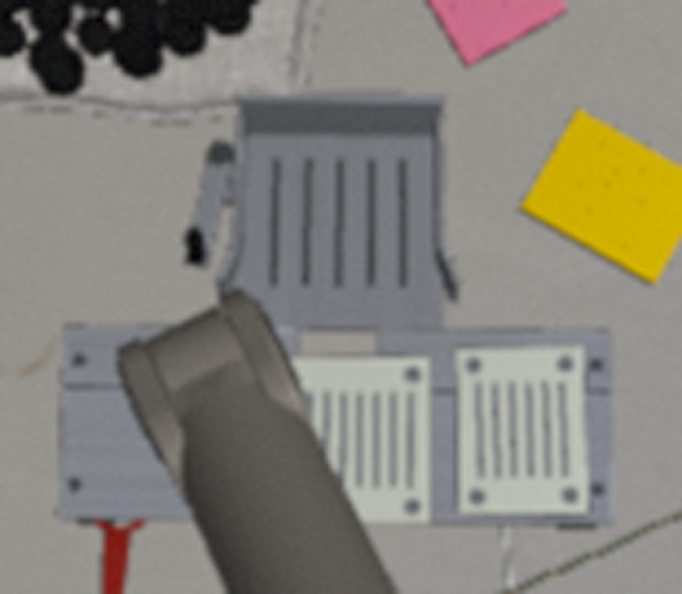

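View pics/p3s.png

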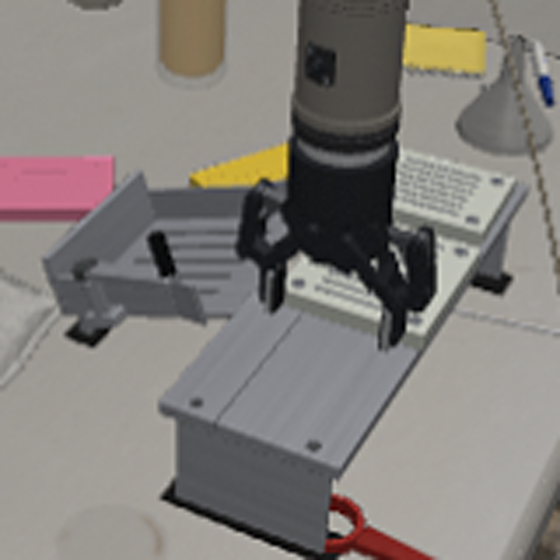

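```bash
python3 - <<'E'
from h import *
uv=np.array([[430,357],[429,522]])/4.4+[205,165]
print(inrack(unproj("top",uv,.116)))
Rd=rot(0,'x')
st()
p,M,s=cur()
a=tow(RK,[-.071,.11],.115)[0]; b=a+[0,0,.07]
Ry=rot(0,'-y'); c=tow(RK,[-.19,.0],.185)[0]
for n in('y','-y'):print(n,np.degrees(R.from_matrix(M.T@rot(0,n)).as_rotvec()))
E
```

```text
[[-0.02220327 -0.06722482]
 [-0.13982679 -0.06654056]]
t 6.05 p [0.4851 0.0604 0.1149] rack [[-0.0713  0.0694]] shelf [[-0.0735  0.0694 -0.0066]] F [0.2 0.1 0.4] open 1.0 q [ 19.  19. -37. 117.  15.  49. -27.]
y [-8.99560707e+01  1.30614788e-02  3.59904568e-01]
-y [ 9.00434055e+01  3.59979525e-01 -1.30641991e-02]
```

```bash
python3 -m crank '0 0 -0.02 0 0 0 0; -0.04 0 -0.01 0 0 0 0; -0.045 0 0 0 0 0 0'; python3 - <<'E'
from h import *
st()
plan([(tow(RK,[-.155,-.003],.2)[0],rot(20,'y'))],.055)
E
```

```text
time_s: 6.42
ee_pos: [0.4823, 0.09, 0.1976]
orientation: [-65.1, 89.0, -155.9]
wrist_force: [0.8, -0.9, 0.5]
opening: 0.996
t 6.42 p [0.4823 0.09   0.1976] rack [[-0.0745  0.099 ]] shelf [[-0.1048  0.099   0.07  ]] F [ 0.8 -0.9  0.5] open 1.0 q [ 19.  13. -40. 112.  10.  60. -26.]
-0.0001 -0.0090 0.0113 -9.90 1.70 -1.63
-0.0001 -0.0108 0.0096 -9.90 1.70 -1.63
-0.0000 -0.0123 0.0076 -9.90 1.70 -1.63
0.0002 -0.0134 0.0054 -9.90 1.70 -1.63
0.0004 -0.0141 0.0030 -9.90 1.70 -1.63
0.0008 -0.0144 0.0006 -9.90 1.70 -1.63
0.0012 -0.0143 -0.0019 -9.90 1.70 -1.63
0.0017 -0.0137 -0.0043 -9.90 1.70 -1.63
0.0022 -0.0127 -0.0065 -9.90 1.70 -1.63
--
```

```bash
python3 -m crank '0 -0.009 0.011 -9.9 1.7 -1.6 0; 0 -0.011 0.0096 -9.9 1.7 -1.6 0; 0 -0.0123 0.0076 -9.9 1.7 -1.6 0; 0 -0.0134 0.0054 -9.9 1.7 -1.6 0; 0 -0.014 0.003 -9.9 1.7 -1.6 0'; python3 - <<'E'
from h import *
st()
plan([(tow(RK,[-.155,-.003],.2)[0],rot(20,'y'))],.055)
E
```

```text
time_s: 7.05
ee_pos: [0.4369, 0.034, 0.2027]
orientation: [-159.1, 78.0, 161.7]
wrist_force: [0.0, -0.0, -0.6]
opening: 0.999
t 7.05 p [0.4369 0.034  0.2027] rack [[-0.1191  0.0423]] shelf [[-0.1484  0.0423  0.0596]] F [ 0.  -0.  -0.6] open 1.0 q [ 34.  15. -47. 111.   5.  69.  36.]
0.0017 -0.0144 0.0002 -9.40 1.77 -1.56
0.0022 -0.0142 -0.0021 -9.40 1.77 -1.56
0.0026 -0.0136 -0.0043 -9.40 1.77 -1.56
0.0032 -0.0126 -0.0063 -9.40 1.77 -1.56
--
```

```bash
python3 -m crank '0.0017 -0.0144 0 -9.4 1.8 -1.6 0; 0.0022 -0.0142 -0.002 -9.4 1.8 -1.6 0; 0.0026 -0.0136 -0.0043 -9.4 1.8 -1.6 0; 0.003 -0.0126 -0.0063 -9.4 1.8 -1.6 0'; python3 - <<'E'
from h import *
st()
plan([(tow(RK,[-.164,-.003],.2)[0],rot(20,'y')),(tow(RK,[-.164,-.003],.117)[0],rot(20,'y'))],.04)
E
```

```text
time_s: 7.55
ee_pos: [0.3983, -0.0139, 0.1997]
orientation: [179.9, 69.4, -179.7]
wrist_force: [0.4, -0.4, 0.3]
opening: 0.999
t 7.55 p [ 0.3983 -0.0139  0.1997] rack [[-0.1569 -0.0062]] shelf [[-0.1829 -0.0062  0.0438]] F [ 0.4 -0.4  0.3] open 1.0 q [ 40.  19. -51. 111.  10.  78.  74.]
0.0022 0.0034 -0.0067 1.24 -0.57 0.43
--
0.0260 0.0000 0.0095 0.00 0.00 0.00
0.0260 0.0000 0.0095 0.00 0.00 0.00
0.0260 0.0000 0.0095 0.00 0.00 0.00
--
```

```bash
python3 -m crank '0.002 0.0034 -0.009 1.2 -0.6 0.4 0; 0.026 0 0.008 0 0 0 0; 0.026 0 0.009 0 0 0 0; 0.026 0 0.009 0 0 0 0'; python3 - <<'E'
from h import *
st()
plan([(tow(RK,[-.164,-.003],.117)[0],rot(20,'y'))],.04)
im=cv2.cvtColor(r.read_camera("scene"),cv2.COLOR_RGB2BGR)
cv2.imwrite("pics/p4.png",cv2.resize(im[150:310,245:405],None,fx=3.5,fy=3.5,interpolation=cv2.INTER_CUBIC))
E
```

```text
time_s: 8.05
ee_pos: [0.3867, -0.0094, 0.1185]
orientation: [-179.2, 70.4, 179.1]
wrist_force: [-0.3, 0.5, -0.4]
opening: 0.998
t 8.05 p [ 0.3867 -0.0094  0.1185] rack [[-0.1686 -0.0019]] shelf [[-0.1661 -0.0019 -0.0365]] F [-0.3  0.5 -0.4] open 1.0 q [ 37.  24. -49. 117.  14.  67.  68.]
-0.0001 -0.0010 0.0048 -0.80 0.44 0.00
--
```

View pics/p4.png

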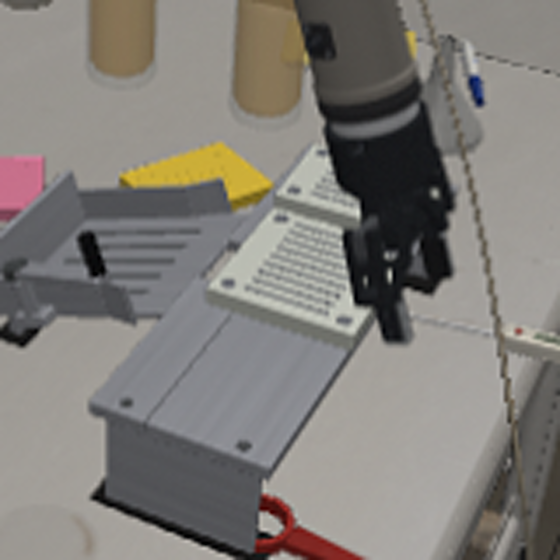

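```bash
python3 -m crank '-0.003 -0.001 0.013 -0.8 0.4 0 0; -0.005 0 0.013 0 0 0 0; -0.0045 0 0.013 0 0 0 0; -0.0045 0 0.013 0 0 0 0; -0.0045 0 0.013 0 0 0 0'; python3 - <<'E'
from h import *
st()
plan([(tow(RK,[-.065,-.003],.118)[0],rot(20,'y'))],.014)
E
```

```text
time_s: 8.72
ee_pos: [0.4567, -0.0117, 0.1159]
orientation: [-179.8, 69.7, 179.1]
wrist_force: [-1.5, -0.1, -0.1]
opening: 1.001
t 8.72 p [ 0.4567 -0.0117  0.1159] rack [[-0.0985 -0.003 ]] shelf [[-0.0994 -0.003  -0.015 ]] F [-1.5 -0.1 -0.1] open 1.0 q [ 33.  31. -47. 107.  18.  72.  67.]
-0.0045 0.0000 0.0102 -0.06 -0.09 -0.00
-0.0045 0.0000 0.0102 -0.06 -0.09 -0.00
-0.0045 0.0000 0.0103 -0.06 -0.09 -0.00
--
```

```bash
python3 -m crank '-0.005 0 0.0105 0 0 0 0; -0.005 0 0.0105 0 0 0 0; -0.0045 0 0.0105 0 0 0 0; -0.004 0 0.01 0 0 0 0'; python3 - <<'E'
from h import *
st()
im=cv2.cvtColor(r.read_camera("scene"),cv2.COLOR_RGB2BGR)
cv2.imwrite("pics/p5.png",cv2.resize(im[150:310,225:385],None,fx=3.5,fy=3.5,interpolation=cv2.INTER_CUBIC))
E
```

```text
time_s: 9.22
ee_pos: [0.5046, -0.0124, 0.1195]
orientation: [-179.8, 69.6, 179.1]
wrist_force: [-3.4, 0.1, 1.9]
opening: 1.0
t 9.22 p [ 0.5046 -0.0124  0.1195] rack [[-0.0507 -0.003 ]] shelf [[-0.0557 -0.003   0.0048]] F [-3.4  0.1  1.9] open 1.0 q [ 31.  35. -46. 101.  20.  76.  67.]
```

View pics/p5.png

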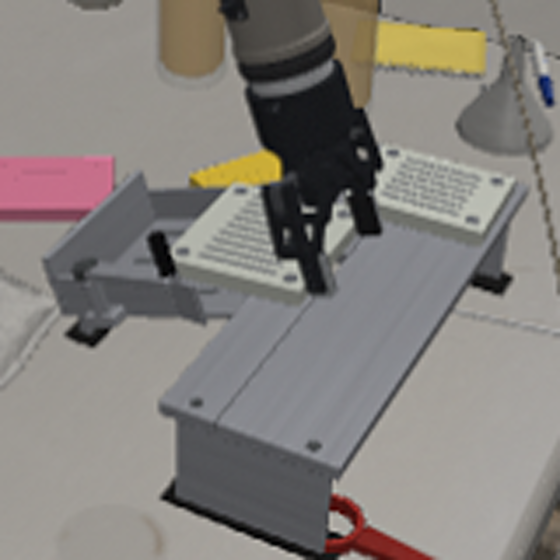

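The plate lies straight over the shelf mouth. I'll push another 25 mm or so with open fingers.

```bash
python3 -m crank '-0.0035 0 0.01 0 0 0 0; -0.0035 0 0.01 0 0 0 0; -0.0015 0 0.004 0 0 0 0'; python3 - <<'E'
from h import *
st()
im=cv2.cvtColor(r.read_camera("scene"),cv2.COLOR_RGB2BGR)
cv2.imwrite("pics/p6.png",cv2.resize(im[150:310,225:385],None,fx=3.5,fy=3.5,interpolation=cv2.INTER_CUBIC))
im=cv2.cvtColor(r.read_camera("top"),cv2.COLOR_RGB2BGR)
cv2.imwrite("pics/p6t.png",cv2.resize(im[165:300,205:360],None,fx=4.4,fy=4.4,interpolation=cv2.INTER_CUBIC))
E
```

```text
time_s: 9.65
ee_pos: [0.5333, -0.0125, 0.1204]
orientation: [-179.9, 69.7, 179.0]
wrist_force: [-0.9, 0.1, -0.5]
opening: 1.0
t 9.65 p [ 0.5333 -0.0125  0.1204] rack [[-0.0219 -0.0027]] shelf [[-0.0289 -0.0027  0.0154]] F [-0.9  0.1 -0.5] open 1.0 q [ 29.  37. -45.  96.  20.  78.  67.]
```

View pics/p6.png

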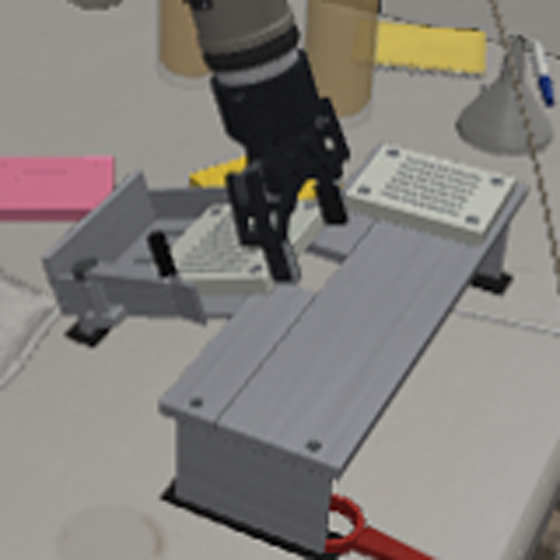

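View pics/p6t.png

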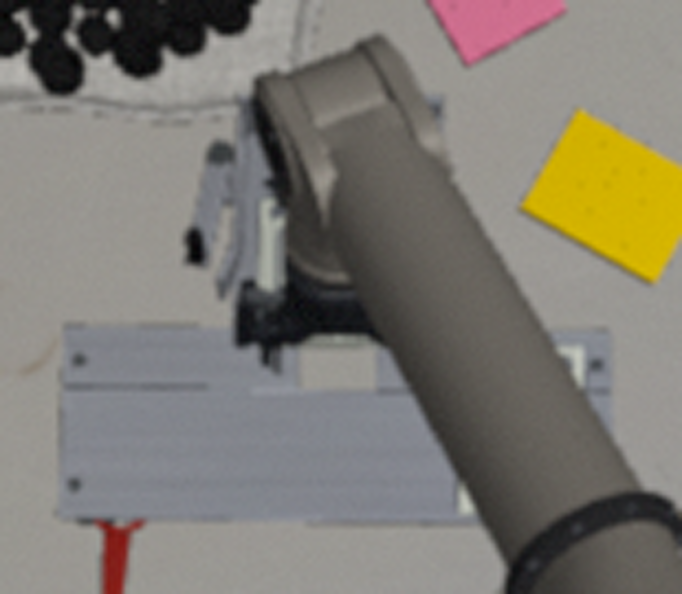

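```bash
python3 -m crank '-0.015 0 -0.01 0 0 0 0; -0.01 0 -0.007 0 0 0 255; 0 0 0 0 0 0 255; 0 0 0 0 0 0 255; 0 0 0 0 0 0 255'; python3 - <<'E'
from h import *
st()
T=rot(20,'y')
plan([(sh2w([-.03,0,.027])[0],T),(sh2w([.03,0,.027])[0],T)],.012)
E
```

```text
time_s: 10.38
ee_pos: [0.5256, -0.0127, 0.1523]
orientation: [-179.8, 69.9, 179.1]
wrist_force: [-0.1, 0.4, 0.3]
opening: 0.141
t 10.38 p [ 0.5256 -0.0127  0.1523] rack [[-0.0296 -0.0029]] shelf [[-0.0471 -0.0029  0.0427]] F [-0.1  0.4  0.3] open 0.14 q [ 30.  34. -46.  96.  19.  80.  68.]
0.0079 0.0015 0.0085 -0.11 -0.06 0.00
0.0079 0.0015 0.0085 -0.11 -0.06 0.00
--
-0.0000 -0.0000 0.0120 0.00 0.00 0.00
-0.0000 -0.0000 0.0120 0.00 0.00 0.00
-0.0000 -0.0000 0.0120 0.00 0.00 0.00
-0.0000 -0.0000 0.0120 0.00 0.00 0.00
-0.0000 -0.0000 0.0120 0.00 0.00 0.00
--
```

```bash
python3 -m crank '0 0 0 0 0 0 255; 0.008 0.0015 0.0085 0 0 0 255; 0.008 0.0015 0.0085 0 0 0 255; 0 0 0 0 0 0 255'; python3 - <<'E'
from h import *
st()
T=rot(20,'y')
plan([(sh2w([.03,0,.027])[0],T)],.012)
im=cv2.cvtColor(r.read_camera("scene"),cv2.COLOR_RGB2BGR)
cv2.imwrite("pics/p7.png",cv2.resize(im[150:310,225:385],None,fx=3.5,fy=3.5,interpolation=cv2.INTER_CUBIC))
E
```

```text
time_s: 10.88
ee_pos: [0.5364, -0.0098, 0.1286]
orientation: [-179.8, 69.8, 179.1]
wrist_force: [0.1, -0.1, -0.1]
opening: 0.002
t 10.88 p [ 0.5364 -0.0098  0.1286] rack [[-0.0189  0.0001]] shelf [[-0.0289  0.0001  0.0242]] F [ 0.1 -0.1 -0.1] open 0.0 q [ 29.  37. -45.  96.  20.  78.  67.]
-0.0006 0.0000 0.0118 -0.04 -0.04 -0.00
-0.0006 0.0000 0.0118 -0.04 -0.04 -0.00
-0.0006 0.0000 0.0118 -0.04 -0.04 -0.00
-0.0006 0.0000 0.0118 -0.04 -0.04 -0.00
-0.0006 -0.0000 0.0118 -0.04 -0.04 -0.00
--
```

View pics/p7.png

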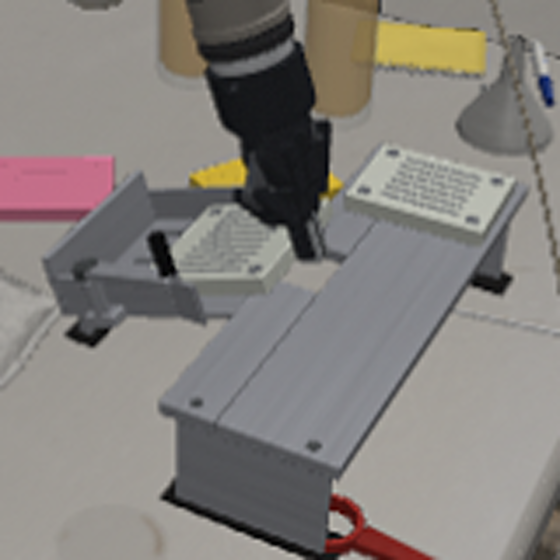

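Fingers are closed behind the plate's trailing edge, over the notch. Pushing down the slope.

```bash
python3 -m crank '-0.001 0 0.011 0 0 0 255; -0.001 0 0.011 0 0 0 255; -0.001 0 0.011 0 0 0 255; 0 0 0.011 0 0 0 255'; python3 - <<'E'
from h import *
st()
T=rot(20,'y')
plan([(sh2w([.034,0,.028])[0],T)],.012)
E
```

```text
time_s: 11.42
ee_pos: [0.5812, -0.0108, 0.1162]
orientation: [-179.8, 69.8, 179.1]
wrist_force: [-1.5, -1.4, 2.2]
opening: -0.001
t 11.43 p [ 0.5812 -0.0108  0.1162] rack [[ 0.0259 -0.0002]] shelf [[ 0.0174 -0.0002  0.0278]] F [-1.5 -1.4  2.2] open -0.0 q [ 26.  41. -43.  89.  22.  81.  67.]
-0.0001 0.0001 0.0083 -0.11 -0.11 0.00
-0.0001 0.0001 0.0083 -0.11 -0.11 0.00
--
```

```bash
python3 -m crank '0 0 0.008 0 0 0 255; 0 0 0.006 0 0 0 255; 0 0 0.003 0 0 0 255; 0 0 0.002 0 0 0 255'; python3 - <<'E'
from h import *
st()
im=cv2.cvtColor(r.read_camera("scene"),cv2.COLOR_RGB2BGR)
cv2.imwrite("pics/p8.png",cv2.resize(im[150:310,225:385],None,fx=3.5,fy=3.5,interpolation=cv2.INTER_CUBIC))
E
```

```text
time_s: 11.92
ee_pos: [0.5989, -0.0109, 0.1097]
orientation: [-179.7, 69.5, 179.2]
wrist_force: [-8.4, -0.5, 6.4]
opening: 0.002
t 11.93 p [ 0.5989 -0.0109  0.1097] rack [[ 0.0437 -0.0001]] shelf [[ 0.0364 -0.0001  0.0278]] F [-8.4 -0.5  6.4] open 0.0 q [ 25.  43. -43.  86.  23.  82.  67.]
```

View pics/p8.png

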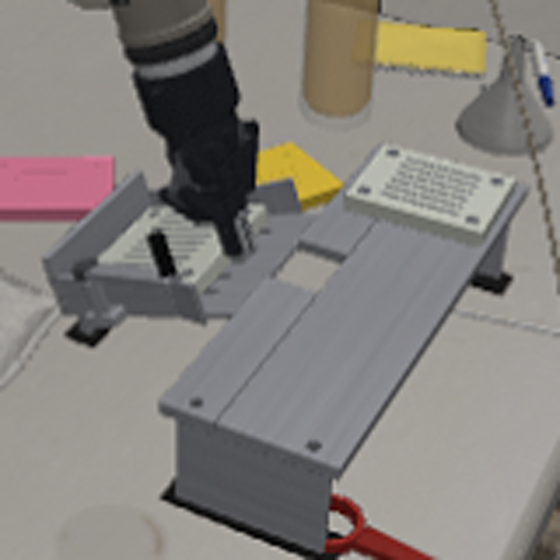

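```bash
python3 -m crank '0 0 0.003 0 0 0 255; 0 0 0.003 0 0 0 255;0 0 0.002 0 0 0 255'; python3 -c "
from h import *
st()"
```

```text
time_s: 12.35
ee_pos: [0.5993, -0.011, 0.1098]
orientation: [-179.2, 68.4, 179.8]
wrist_force: [-4.5, 0.1, 4.4]
opening: -0.001
t 12.35 p [ 0.5993 -0.011   0.1098] rack [[ 0.044  -0.0002]] shelf [[ 0.0366 -0.0002  0.028 ]] F [-4.5  0.1  4.4] open -0.0 q [ 25.  44. -43.  86.  23.  83.  67.]
```

The motion stalled at shelf x=0.0366, so the plate is against the backstop. Retreating up and towards the narrow plate's right side.

```bash
python3 -m crank '0 0 -0.025 0 0 0 255; -0.04 0 -0.02 0 0 0 255; -0.05 0 -0.01 0 0 0 255'; python3 - <<'E'
from h import *
st()
Rd=rot(0,'x')
plan([(tow(RK,[-.07,-.215],.22)[0],Rd)],.055)
im=cv2.cvtColor(r.read_camera("scene"),cv2.COLOR_RGB2BGR)
cv2.imwrite("pics/p9.png",cv2.resize(im[150:310,225:385],None,fx=3.5,fy=3.5,interpolation=cv2.INTER_CUBIC))
E
```

```text
time_s: 12.72
ee_pos: [0.5788, -0.0113, 0.2119]
orientation: [-179.1, 68.1, 179.9]
wrist_force: [-0.1, -0.1, 0.3]
opening: -0.0
t 12.72 p [ 0.5788 -0.0113  0.2119] rack [[ 0.0236 -0.0007]] shelf [[-0.0175 -0.0007  0.117 ]] F [-0.1 -0.1  0.3] open -0.0 q [ 27.  37. -45.  84.  19.  91.  69.]
0.0032 -0.0238 -0.0099 9.86 -1.88 1.93
0.0021 -0.0253 -0.0058 9.86 -1.88 1.93
0.0011 -0.0259 -0.0014 9.86 -1.88 1.93
0.0002 -0.0258 0.0030 9.86 -1.88 1.93
-0.0004 -0.0249 0.0074 9.86 -1.88 1.93
-0.0009 -0.0233 0.0116 9.86 -1.88 1.93
-0.0012 -0.0209 0.0154 9.86 -1.88 1.93
-0.0013 -0.0179 0.0188 9.86 -1.88 1.93
-0.0012 -0.0144 0.0216 9.86 -1.88 1.93
--
```

View pics/p9.png

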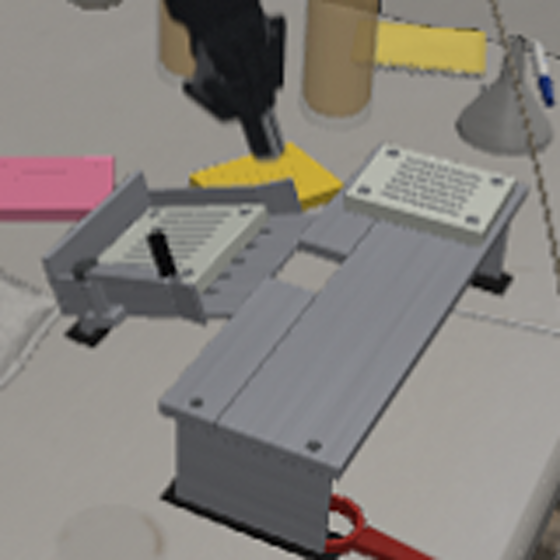

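The wide plate looks seated. A cord hangs near the narrow plate's side, so I'll locate it before going there.

```bash
python3 - <<'E'
from h import *
a=cv2.imread("pics/scene0.png")
cv2.imwrite("pics/z1.png",cv2.resize(a[60:400,310:480],None,fx=1.75*2,fy=1.75,interpolation=cv2.INTER_CUBIC))
im=cv2.cvtColor(r.read_camera("top"),cv2.COLOR_RGB2BGR)
cv2.imwrite("pics/z2.png",cv2.resize(im[150:360,200:480],None,fx=2.8,fy=2.8,interpolation=cv2.INTER_CUBIC))
E
```

```text
(no output)
```

View pics/z1.png

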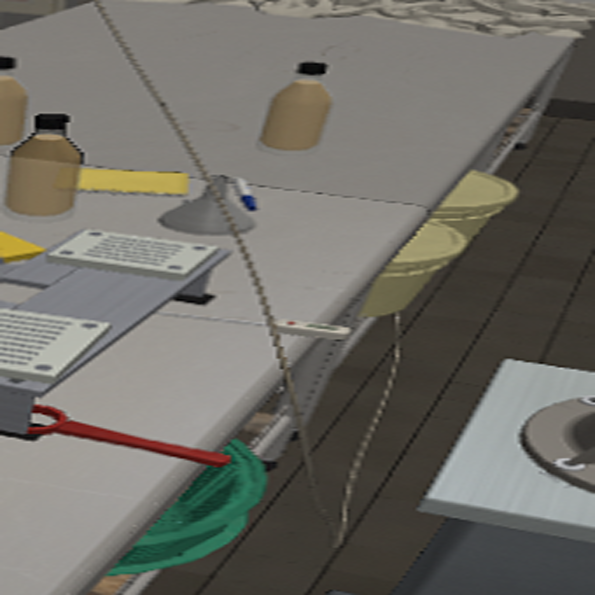

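View pics/z2.png

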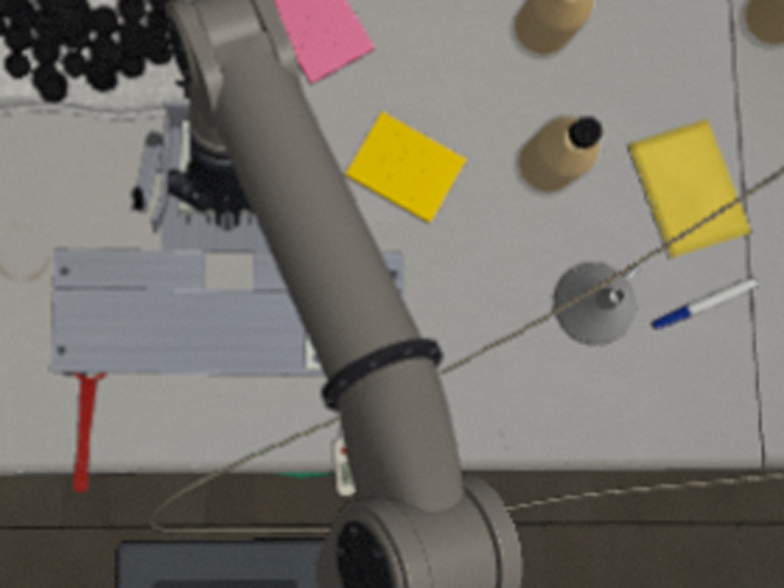

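```bash
python3 - <<'E'
from h import *
def ray(n,uv):
    a=unproj(n,[uv],0.)[0];b=unproj(n,[uv],.5)[0]; return a,b-a
def tri(us,ut):
    a,d=ray("scene",us);b,e=ray("top",ut)
    t=np.linalg.lstsq(np.c_[d,-e],b-a,rcond=None)[0]; P=a+t[0]*d;Q=b+t[1]*e; return ((P+Q)/2).round(3),np.linalg.norm(P-Q).round(3)
print(tri((406,371),(255,337)))
S=lambda x,y:(310+x/3.5,60+y/1.75); T=lambda x,y:(200+x/2.8,150+y/2.8)
tops=[T(180,500),T(250,458),T(340,418),T(442,370),T(560,308),T(680,240),T(780,172)]
for s in [S(100,5),S(165,105),S(215,190),S(262,290),S(290,385),S(320,500)]:
    # best along dense top curve
    best=min(((tri(s,(np.interp(k,range(7),[t[0] for t in tops]),np.interp(k,range(7),[t[1] for t in tops])))) for k in np.linspace(0,6,61)),key=lambda z:z[1]); print(s,best)
print(unproj("top",[T(595,303),T(340,460),T(560,150)],0.05))
E
```

```text
(array([ 0.208,  0.09 , -0.222]), np.float64(0.045))
(338.57142857142856, 62.857142857142854) (array([ 0.63 , -0.51 ,  0.409]), np.float64(0.087))
(357.14285714285717, 120.0) (array([ 0.613, -0.589,  0.183]), np.float64(0.0))
(371.42857142857144, 168.57142857142856) (array([ 0.479, -0.368,  0.118]), np.float64(0.001))
(384.8571428571429, 225.71428571428572) (array([ 0.357, -0.114,  0.091]), np.float64(0.0))
(392.8571428571429, 280.0) (array([0.284, 0.032, 0.036]), np.float64(0.0))
(401.42857142857144, 345.7142857142857) (array([ 0.241,  0.054, -0.171]), np.float64(0.045))
[[ 0.49648959 -0.43845584  0.05      ]
 [ 0.31842097 -0.13637831  0.05      ]
 [ 0.67904598 -0.40660402  0.05      ]]
```

```bash
python3 -m crank '0.003 -0.024 -0.01 9.9 -1.9 1.9 84; 0.002 -0.025 -0.006 9.9 -1.9 1.9 84; 0.001 -0.026 -0.0015 9.9 -1.9 1.9 84; 0 -0.026 0.003 9.9 -1.9 1.9 84; 0 -0.025 0.0075 9.9 -1.9 1.9 84'; python3 - <<'E'
from h import *
st()
Rd=rot(0,'x')
plan([(tow(RK,[-.07,-.215],.22)[0],Rd)],.055)
im=cv2.cvtColor(r.read_camera("top"),cv2.COLOR_RGB2BGR)
cv2.imwrite("pics/p10.png",cv2.resize(im[165:300,205:360],None,fx=4.4,fy=4.4,interpolation=cv2.INTER_CUBIC))
E
```

```text
time_s: 13.45
ee_pos: [0.5292, -0.1287, 0.219]
orientation: [-156.2, 80.9, 151.0]
wrist_force: [-0.0, -0.5, 0.4]
opening: 0.673
t 13.45 p [ 0.5292 -0.1287  0.219 ] rack [[-0.0242 -0.1189]] shelf [[-0.0648 -0.1189  0.1073]] F [-0.  -0.5  0.4] open 0.67 q [ 39.  22. -36.  98.   9.  73.  38.]
-0.0004 -0.0238 0.0118 9.49 -1.69 1.57
-0.0006 -0.0216 0.0156 9.49 -1.69 1.57
-0.0007 -0.0187 0.0190 9.49 -1.69 1.57
-0.0006 -0.0153 0.0218 9.49 -1.69 1.57
--
```

View pics/p10.png

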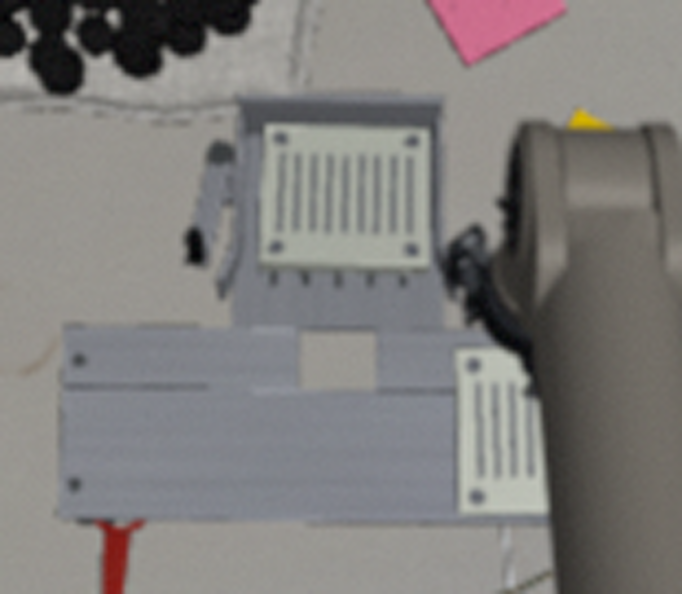

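```bash
python3 -m crank '0 -0.024 0.012 9.5 -1.7 1.6 84; 0 -0.0216 0.0156 9.5 -1.7 1.6 84; 0 -0.019 0.019 9.5 -1.7 1.6 84; 0 -0.015 0.022 9.5 -1.7 1.6 84'; python3 - <<'E'
from h import *
st()
uv=np.array([[264,125],[428,125],[430,268],[260,267]])/4.4+[205,165]
pl=np.array([[.06,.063,0],[.06,-.063,0],[-.06,-.063,0],[-.06,.063,0]])
def f(q):
    c,s=np.cos(q[2]),np.sin(q[2]); P=np.c_[q[0]+c*pl[:,0]-s*pl[:,1],q[1]+s*pl[:,0]+c*pl[:,1],np.full(4,.016)]
    return (proj("top",sh2w(P))-uv).ravel()
s=least_squares(f,[.1,0,0]); print(s.x,np.degrees(s.x[2]),s.fun.round(1))
Rd=rot(0,'x')
plan([(tow(RK,[-.07,-.215],.22)[0],Rd),(tow(RK,[-.07,-.215],.124)[0],Rd)],.05)
E
```

```text
time_s: 14.0
ee_pos: [0.4772, -0.2311, 0.2175]
orientation: [38.0, 89.3, -54.4]
wrist_force: [0.3, -0.1, 0.1]
opening: 0.672
t 14.0 p [ 0.4772 -0.2311  0.2175] rack [[-0.0746 -0.2222]] shelf [[-0.1117 -0.2222  0.0886]] F [ 0.3 -0.1  0.1] open 0.67 q [ 44.  13. -27. 107.   7.  61.  12.]
[ 0.10395001 -0.00542594  0.00236556] 0.13553657098488556 [-0.2  0.4  0.1  0.5  0.2 -0.4 -0.1 -0.4]
-0.0026 0.0045 -0.0073 -1.55 0.58 -0.44
--
0.0480 0.0000 0.0000 0.00 0.00 0.00
0.0480 0.0000 0.0000 0.00 0.00 0.00
--
```

```bash
python3 -m crank '0 0.0045 -0.007 -1.5 0.6 -0.4 84; 0.046 0 0 0 0 0 84; 0.046 0 0 0 0 0 84; 0 0 0 0 0 0 84'; python3 - <<'E'
from h import *
st()
Rd=rot(0,'x')
plan([(tow(RK,[-.073,-.19],.123)[0],Rd),(tow(RK,[-.073,-.061],.123)[0],Rd)],.015)
im=cv2.cvtColor(r.read_camera("scene"),cv2.COLOR_RGB2BGR)
cv2.imwrite("pics/p11.png",cv2.resize(im[130:270,285:425],None,fx=4,fy=4,interpolation=cv2.INTER_CUBIC))
E
```

```text
time_s: 14.5
ee_pos: [0.4843, -0.2243, 0.1243]
orientation: [78.4, 89.7, -12.2]
wrist_force: [-0.4, -1.0, 0.3]
opening: 0.672
t 14.5 p [ 0.4843 -0.2243  0.1243] rack [[-0.0676 -0.2152]] shelf [[-0.0732 -0.2152  0.0035]] F [-0.4 -1.   0.3] open 0.67 q [ 42.  20. -26. 111.  11.  50.   9.]
0.0006 -0.0026 -0.0126 0.15 0.03 -0.16
0.0006 -0.0027 -0.0126 0.15 0.03 -0.16
--
0.0000 0.0000 -0.0143 0.00 0.00 0.00
0.0000 0.0000 -0.0143 0.00 0.00 0.00
0.0000 0.0000 -0.0143 0.00 0.00 0.00
0.0000 0.0000 -0.0143 0.00 0.00 0.00
0.0000 0.0000 -0.0143 0.00 0.00 0.00
0.0000 0.0000 -0.0143 0.00 0.00 0.00
0.0000 0.0000 -0.0143 0.00 0.00 0.00
0.0000 0.0000 -0.0143 0.00 0.00 0.00
0.0000 0.0000 -0.0143 0.00 0.00 0.00
--
```

View pics/p11.png

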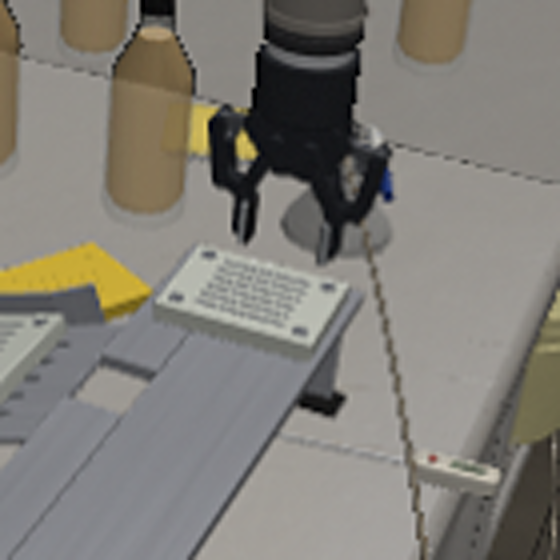

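Fingers stand just right of the narrow plate. The cord passes in front of (behind-right) the gripper without contact. Pushing +y.

```bash
python3 -m crank '0.001 -0.003 -0.013 0.1 0 -0.1 84; 0.001 -0.003 -0.013 0.1 0 -0.1 84; 0.001 0 -0.013 0 0 0 84; 0.001 0 -0.013 0 0 0 84; 0.001 0 -0.013 0 0 0 84'; python3 - <<'E'
from h import *
st()
Rd=rot(0,'x')
plan([(tow(RK,[-.073,-.061],.123)[0],Rd)],.014)
im=cv2.cvtColor(r.read_camera("scene"),cv2.COLOR_RGB2BGR)
cv2.imwrite("pics/p12.png",cv2.resize(im[130:270,285:425],None,fx=4,fy=4,interpolation=cv2.INTER_CUBIC))
E
```

```text
time_s: 15.18
ee_pos: [0.4853, -0.1578, 0.1271]
orientation: [61.3, 88.9, -29.5]
wrist_force: [0.3, -3.7, 2.3]
opening: 0.668
t 15.18 p [ 0.4853 -0.1578  0.1271] rack [[-0.0677 -0.1487]] shelf [[-0.0742 -0.1487  0.0061]] F [ 0.3 -3.7  2.3] open 0.67 q [ 37.  18. -28. 115.  11.  49.   2.]
0.0005 -0.0007 -0.0125 0.02 0.08 -0.14
0.0005 -0.0007 -0.0125 0.02 0.08 -0.14
0.0005 -0.0007 -0.0125 0.02 0.08 -0.14
0.0005 -0.0007 -0.0125 0.02 0.08 -0.14
0.0005 -0.0008 -0.0125 0.02 0.08 -0.14
0.0005 -0.0008 -0.0125 0.02 0.08 -0.14
0.0006 -0.0008 -0.0125 0.02 0.08 -0.14
--
```

View pics/p12.png

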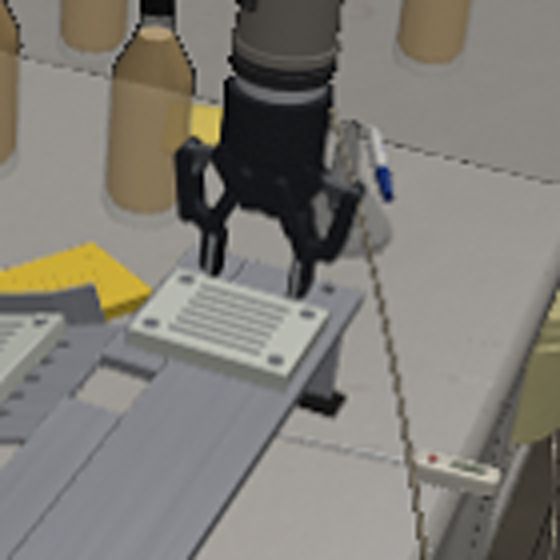

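```bash
python3 -m crank '0.002 -0.0015 -0.0125 0 0.1 -0.2 84; 0.002 -0.0015 -0.0125 0 0.1 -0.2 84; 0.0015 -0.001 -0.0125 0 0.1 -0.2 84; 0.0015 -0.001 -0.0125 0 0 0 84; 0.001 0 -0.0125 0 0 0 84'; python3 - <<'E'
from h import *
st()
Rd=rot(0,'x')
plan([(tow(RK,[-.073,-.061],.123)[0],Rd)],.014)
E
```

```text
time_s: 15.85
ee_pos: [0.4809, -0.0899, 0.1181]
orientation: [63.2, 89.6, -27.5]
wrist_force: [0.2, -2.9, 2.7]
opening: 0.676
t 15.85 p [ 0.4809 -0.0899  0.1181] rack [[-0.0731 -0.0809]] shelf [[-0.0762 -0.0809 -0.0042]] F [ 0.2 -2.9  2.7] open 0.68 q [ 31.  17. -30. 117.  12.  48.  -6.]
-0.0025 0.0001 -0.0099 0.10 0.09 -0.17
-0.0025 0.0001 -0.0099 0.10 0.09 -0.17
--
```

```bash
python3 -m crank '-0.002 0 -0.0098 0 0 0 84; -0.002 0 -0.009 0 0 -0.2 84; 0 0 0 0 0 0 84'; python3 - <<'E'
from h import *
st()
im=cv2.cvtColor(r.read_camera("top"),cv2.COLOR_RGB2BGR)
cv2.imwrite("pics/p13.png",cv2.resize(im[165:300,205:360],None,fx=4.4,fy=4.4,interpolation=cv2.INTER_CUBIC))
E
```

```text
time_s: 16.23
ee_pos: [0.4799, -0.0665, 0.1213]
orientation: [-53.8, 90.0, -144.3]
wrist_force: [0.3, 0.0, 0.4]
opening: 0.673
t 16.23 p [ 0.4799 -0.0665  0.1213] rack [[-0.0744 -0.0575]] shelf [[-0.0786 -0.0575 -0.0017]] F [0.3 0.  0.4] open 0.67 q [ 29.  17. -30. 117.  11.  49.  -8.]
```

View pics/p13.png

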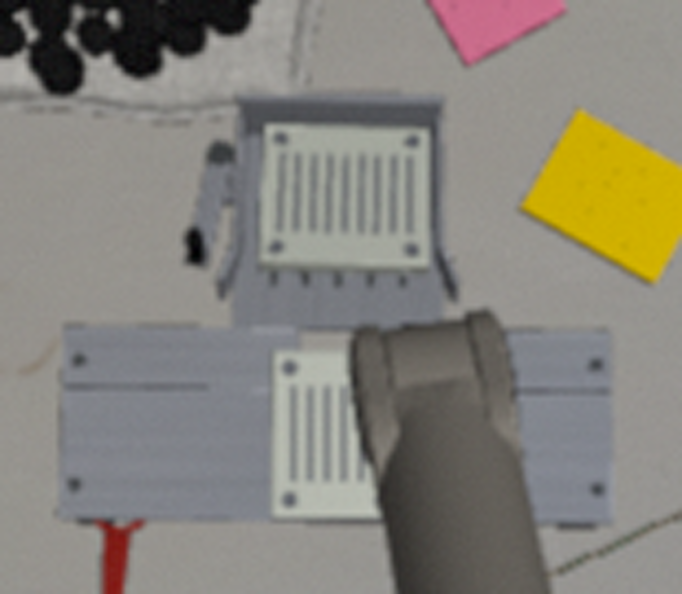

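```bash
python3 - <<'E'
from h import *
uv=np.array([[273,351],[272,519]])/4.4+[205,165]
print(inrack(unproj("top",uv,.116)))
E
python3 -m crank '0 0 0.02 0 0 0 0; -0.04 0 0.01 0 0 0 0; -0.045 0 0 0 0 0 0'
python3 - <<'E'
from h import *
st()
plan([(tow(RK,[-.165,-.003],.205)[0],rot(20,'y'))],.055)
E
```

```text
[[-0.01867797  0.0459734 ]
 [-0.13853296  0.04512772]]
time_s: 16.65
ee_pos: [0.4768, -0.0979, 0.2047]
orientation: [-108.1, 89.5, 161.3]
wrist_force: [-0.4, -0.4, -0.5]
opening: 1.002
t 16.65 p [ 0.4768 -0.0979  0.2047] rack [[-0.0771 -0.0889]] shelf [[-0.1096 -0.0889  0.0758]] F [-0.4 -0.4 -0.5] open 1.0 q [ 34.  11. -31. 112.   6.  59.   0.]
0.0001 -0.0097 -0.0096 -9.86 1.69 -1.71
0.0007 -0.0079 -0.0111 -9.86 1.69 -1.71
0.0012 -0.0059 -0.0123 -9.86 1.69 -1.71
0.0017 -0.0036 -0.0131 -9.86 1.69 -1.71
0.0022 -0.0013 -0.0134 -9.86 1.69 -1.71
0.0026 0.0011 -0.0134 -9.86 1.69 -1.71
0.0029 0.0034 -0.0129 -9.86 1.69 -1.71
0.0031 0.0057 -0.0120 -9.86 1.69 -1.71
0.0033 0.0077 -0.0108 -9.86 1.69 -1.71
--
```

```bash
python3 -m crank '0 -0.0097 -0.0096 -9.9 1.7 -1.7 84; 0.0007 -0.008 -0.011 -9.9 1.7 -1.7 84; 0.0012 -0.006 -0.0123 -9.9 1.7 -1.7 84; 0.0017 -0.0036 -0.013 -9.9 1.7 -1.7 84; 0.0022 -0.0013 -0.0134 -9.9 1.7 -1.7 84'
python3 - <<'E'
from h import *
st()
plan([(tow(RK,[-.165,-.002],.205)[0],rot(20,'y'))],.055)
E
```

```text
time_s: 17.27
ee_pos: [0.4294, -0.0516, 0.2091]
orientation: [-161.0, 78.0, 159.3]
wrist_force: [-0.2, -1.0, -0.0]
opening: 0.669
t 17.27 p [ 0.4294 -0.0516  0.2091] rack [[-0.1252 -0.0434]] shelf [[-0.1563 -0.0434  0.0635]] F [-0.2 -1.  -0. ] open 0.67 q [ 38.  13. -39. 111.   4.  70.  48.]
0.0037 0.0020 -0.0138 -9.50 1.75 -1.70
0.0040 0.0043 -0.0131 -9.50 1.75 -1.70
0.0042 0.0066 -0.0121 -9.50 1.75 -1.70
0.0044 0.0086 -0.0107 -9.50 1.75 -1.70
--
```

```bash
python3 -m crank '0.0037 0.002 -0.0138 -9.5 1.7 -1.7 84; 0.004 0.0043 -0.013 -9.5 1.7 -1.7 84; 0.004 0.0066 -0.012 -9.5 1.7 -1.7 84; 0.0044 0.0086 -0.0107 -9.5 1.7 -1.7 84'
python3 - <<'E'
from h import *
st()
plan([(tow(RK,[-.165,-.002],.205)[0],rot(20,'y')),(tow(RK,[-.165,-.002],.126)[0],rot(20,'y'))],.04)
E
```

```text
time_s: 17.77
ee_pos: [0.3894, -0.0103, 0.205]
orientation: [179.4, 70.0, 179.5]
wrist_force: [0.3, -0.0, 0.2]
opening: 0.673
t 17.77 p [ 0.3894 -0.0103  0.205 ] rack [[-0.1659 -0.0028]] shelf [[-0.1932 -0.0028  0.0457]] F [ 0.3 -0.   0.2] open 0.67 q [ 37.  15. -46. 112.   7.  77.  76.]
-0.0003 0.0007 0.0009 0.96 0.01 0.12
--
0.0371 0.0000 0.0135 0.00 0.00 0.00
0.0371 0.0000 0.0135 0.00 0.00 0.00
--
```

```bash
python3 -m crank '0.025 0.0007 0.009 0.9 0 0 84; 0.025 0 0.009 0 0 0 84; 0.023 0 0.008 0 0 0 84; 0 0 0 0 0 0 84'
python3 - <<'E'
from h import *
st()
plan([(tow(RK,[-.165,-.002],.126)[0],rot(20,'y')),(tow(RK,[-.05,-.002],.126)[0],rot(20,'y'))],.014)
im=cv2.cvtColor(r.read_camera("scene"),cv2.COLOR_RGB2BGR)
cv2.imwrite("pics/p14.png",cv2.resize(im[150:310,245:405],None,fx=3.5,fy=3.5,interpolation=cv2.INTER_CUBIC))
E
```

```text
time_s: 18.27
ee_pos: [0.3894, -0.0091, 0.1257]
orientation: [-179.9, 70.1, 179.3]
wrist_force: [0.1, -0.1, -0.7]
opening: 0.672
t 18.27 p [ 0.3894 -0.0091  0.1257] rack [[-0.1659 -0.0015]] shelf [[-0.166  -0.0015 -0.0288]] F [ 0.1 -0.1 -0.7] open 0.67 q [ 34.  22. -45. 116.  12.  68.  71.]
-0.0006 -0.0005 0.0007 0.08 0.08 0.06
--
-0.0044 -0.0000 0.0120 0.00 0.00 0.00
-0.0044 -0.0000 0.0120 0.00 0.00 0.00
-0.0044 -0.0000 0.0120 0.00 0.00 0.00
-0.0044 -0.0000 0.0120 0.00 0.00 0.00
-0.0044 -0.0000 0.0120 0.00 0.00 0.00
-0.0044 -0.0000 0.0120 0.00 0.00 0.00
-0.0044 -0.0000 0.0120 0.00 0.00 0.00
-0.0044 -0.0000 0.0120 0.00 0.00 0.00
-0.0044 -0.0000 0.0120 0.00 0.00 0.00
--
```

View pics/p14.png

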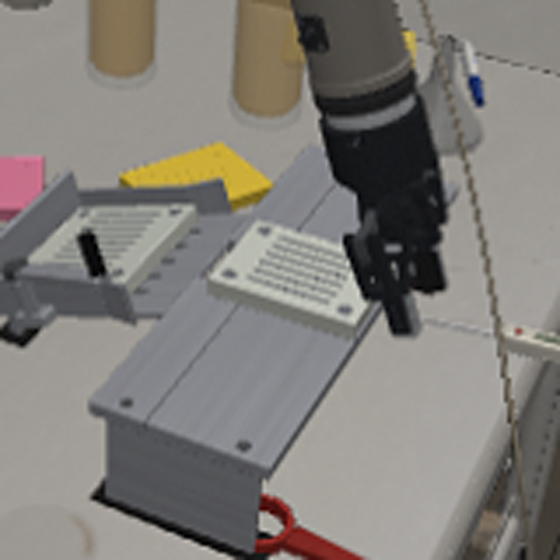

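Fingers are behind the narrow plate, which sits square. Pushing +x.

```bash
python3 -m crank '-0.005 0 0.0125 0 0 0 84; -0.0045 0 0.0125 0 0 0 84; -0.0045 0 0.0125 0 0 0 84; -0.0045 0 0.0125 0 0 0 84; -0.0045 0 0.012 0 0 0 84'
python3 - <<'E'
from h import *
st()
plan([(tow(RK,[-.03,-.002],.127)[0],rot(20,'y'))],.014)
E
```

```text
time_s: 18.95
ee_pos: [0.4624, -0.0104, 0.1297]
orientation: [-179.7, 70.4, 179.4]
wrist_force: [-1.6, 0.0, -0.2]
opening: 0.669
t 18.95 p [ 0.4624 -0.0104  0.1297] rack [[-0.0929 -0.0017]] shelf [[-0.0988 -0.0017 -0.0001]] F [-1.6  0.  -0.2] open 0.67 q [ 30.  28. -43. 107.  15.  72.  70.]
-0.0037 -0.0001 0.0120 -0.01 0.08 0.02
-0.0037 -0.0001 0.0120 -0.01 0.08 0.02
-0.0037 -0.0001 0.0120 -0.01 0.08 0.02
-0.0038 -0.0001 0.0120 -0.01 0.08 0.02
-0.0038 -0.0001 0.0120 -0.01 0.08 0.02
--
```

```bash
python3 -m crank '-0.0037 0 0.0115 0 0 0 84; -0.0037 0 0.0115 0 0 0 84; -0.004 0 0.0115 0 0 0 84; -0.004 0 0.0115 0 0 0 84; -0.002 0 0.006 0 0 0 84'
python3 - <<'E'
from h import *
st()
im=cv2.cvtColor(r.read_camera("scene"),cv2.COLOR_RGB2BGR)
cv2.imwrite("pics/p15.png",cv2.resize(im[150:310,225:385],None,fx=3.5,fy=3.5,interpolation=cv2.INTER_CUBIC))
E
```

```text
time_s: 19.58
ee_pos: [0.5177, -0.0107, 0.1294]
orientation: [-179.6, 69.8, 179.5]
wrist_force: [-5.1, 0.4, 6.1]
opening: 0.673
t 19.57 p [ 0.5177 -0.0107  0.1294] rack [[-0.0375 -0.0012]] shelf [[-0.0467 -0.0012  0.0186]] F [-5.1  0.4  6.1] open 0.67 q [ 27.  34. -41.  99.  17.  76.  69.]
```

View pics/p15.png

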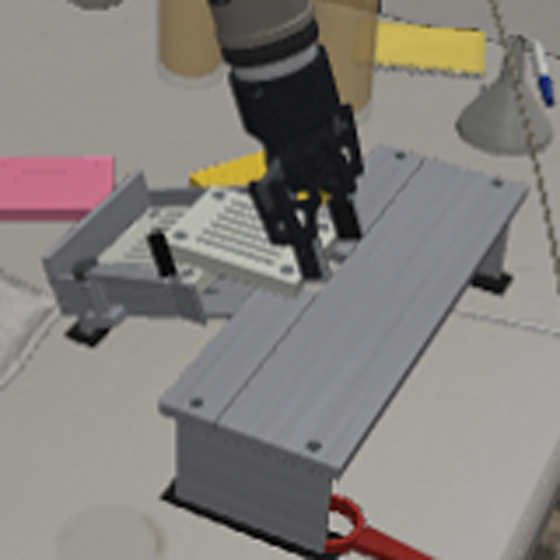

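```bash
python3 -m crank '-0.003 0 0.008 0 0 0 84; -0.002 0 0.006 0 0 0 84; -0.015 0 -0.012 0 0 0 84; -0.012 0 -0.008 0 0 0 255; 0 0 0 0 0 0 255'
python3 -m crank '0 0 0 0 0 0 255; 0 0 0 0 0 0 255'
python3 - <<'E'
from h import *
st()
T=rot(20,'y')
plan([(sh2w([-.042,-.002,.03])[0],T),(sh2w([.03,-.002,.032])[0],T)],.012)
im=cv2.cvtColor(r.read_camera("scene"),cv2.COLOR_RGB2BGR)
cv2.imwrite("pics/p16.png",cv2.resize(im[150:310,225:385],None,fx=3.5,fy=3.5,interpolation=cv2.INTER_CUBIC))
im=cv2.cvtColor(r.read_camera("top"),cv2.COLOR_RGB2BGR)
cv2.imwrite("pics/p16t.png",cv2.resize(im[165:300,205:360],None,fx=4.4,fy=4.4,interpolation=cv2.INTER_CUBIC))
E
```

```text
time_s: 20.25
ee_pos: [0.5258, -0.0105, 0.1646]
orientation: [-179.7, 70.0, 179.4]
wrist_force: [0.5, -0.1, 0.2]
opening: 0.251
time_s: 20.5
ee_pos: [0.5262, -0.0109, 0.1644]
orientation: [-179.6, 70.1, 179.5]
wrist_force: [0.4, 0.2, -0.2]
opening: 0.003
t 20.5 p [ 0.5262 -0.0109  0.1644] rack [[-0.029  -0.0012]] shelf [[-0.0507 -0.0012  0.0544]] F [ 0.4  0.2 -0.2] open 0.0 q [ 27.  32. -42.  96.  16.  80.  70.]
0.0081 -0.0003 0.0029 -0.02 0.04 0.04
0.0081 -0.0003 0.0029 -0.02 0.04 0.04
0.0081 -0.0003 0.0029 -0.02 0.04 0.04
--
-0.0003 0.0000 0.0103 0.00 0.00 0.00
-0.0003 0.0000 0.0103 0.00 0.00 0.00
-0.0003 0.0000 0.0103 0.00 0.00 0.00
-0.0003 0.0000 0.0103 0.00 0.00 0.00
-0.0003 0.0000 0.0103 0.00 0.00 0.00
-0.0003 0.0000 0.0103 0.00 0.00 0.00
-0.0003 0.0000 0.0103 0.00 0.00 0.00
--
```

View pics/p16.png

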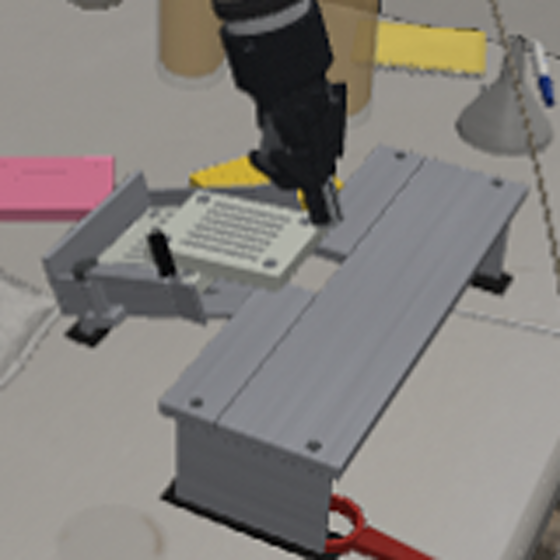

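View pics/p16t.png

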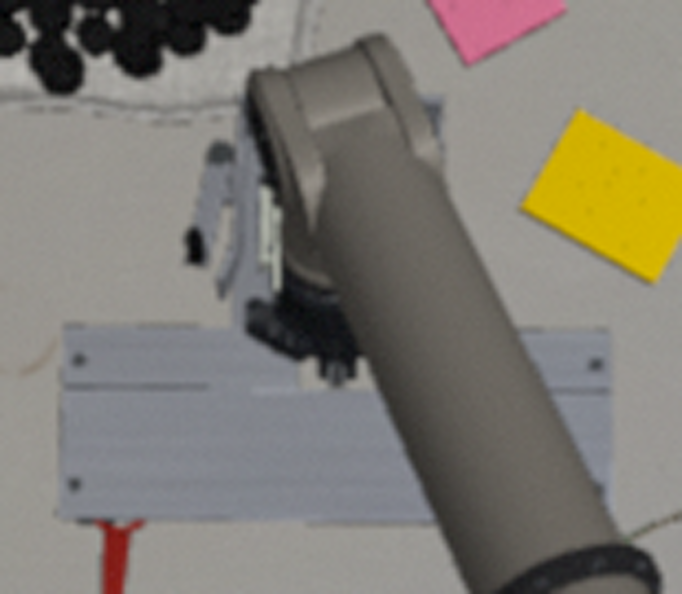

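```bash
python3 -m crank '0.008 0 0.003 0 0 0 255; 0.008 0 0.003 0 0 0 255; 0.008 0 0.004 0 0 0 255; 0 0 0.01 0 0 0 255; 0 0 0.01 0 0 0 255'
python3 - <<'E'
from h import *
st()
T=rot(20,'y')
plan([(sh2w([.03,-.002,.032])[0],T)],.012)
E
```

```text
time_s: 21.22
ee_pos: [0.5403, -0.0112, 0.1311]
orientation: [-179.3, 69.0, 179.8]
wrist_force: [-18.9, -1.1, 30.4]
opening: 0.001
t 21.23 p [ 0.5403 -0.0112  0.1311] rack [[-0.015  -0.0013]] shelf [[-0.0261 -0.0013  0.0278]] F [-18.9  -1.1  30.4] open 0.0 q [ 26.  36. -41.  95.  18.  79.  69.]
-0.0010 -0.0001 0.0112 -0.01 -0.21 0.05
-0.0010 -0.0001 0.0112 -0.01 -0.21 0.05
-0.0010 -0.0001 0.0112 -0.01 -0.21 0.05
-0.0009 -0.0001 0.0112 -0.01 -0.21 0.05
-0.0009 -0.0001 0.0112 -0.01 -0.21 0.05
--
```

Force is unexpectedly high (about 36 N), so I'll stop and look.

```bash
python3 - <<'E'
from h import *
im=cv2.cvtColor(r.read_camera("scene"),cv2.COLOR_RGB2BGR)
cv2.imwrite("pics/p17.png",cv2.resize(im[180:270,245:345],None,fx=7,fy=6.5,interpolation=cv2.INTER_CUBIC))
st()
E
```

```text
t 21.27 p [ 0.5416 -0.011   0.1306] rack [[-0.0137 -0.0011]] shelf [[-0.0247 -0.0011  0.0279]] F [-8.5  0.  14.2] open 0.0 q [ 26.  36. -41.  94.  18.  79.  69.]
```

View pics/p17.png

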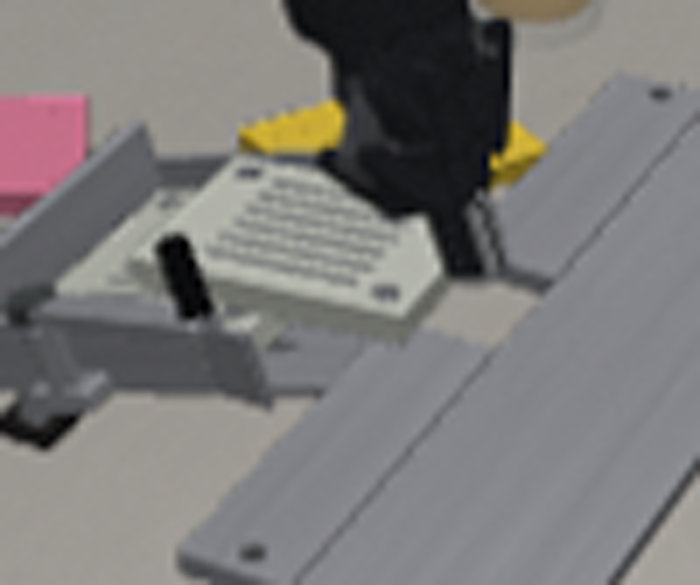

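```bash
python3 -m crank '-0.001 0 0.004 0 0 0 255; -0.001 0 0.005 0 0 0 255'
python3 - <<'E'
from h import *
st()
im=cv2.cvtColor(r.read_camera("scene"),cv2.COLOR_RGB2BGR)
cv2.imwrite("pics/p18.png",cv2.resize(im[180:270,245:345],None,fx=7,fy=6.5,interpolation=cv2.INTER_CUBIC))
st()
E
```

```text
time_s: 21.52
ee_pos: [0.55, -0.0108, 0.1303]
orientation: [-179.3, 68.8, 179.9]
wrist_force: [-2.6, -0.7, 3.3]
opening: -0.001
t 21.52 p [ 0.55   -0.0108  0.1303] rack [[-0.0053 -0.0007]] shelf [[-0.0167 -0.0007  0.0304]] F [-2.6 -0.7  3.3] open -0.0 q [ 25.  37. -40.  93.  18.  80.  69.]
t 21.57 p [ 0.5506 -0.0108  0.1301] rack [[-0.0047 -0.0007]] shelf [[-0.016  -0.0007  0.0305]] F [-2.9  0.2  4.1] open 0.0 q [ 25.  37. -40.  93.  18.  80.  69.]
```

View pics/p18.png

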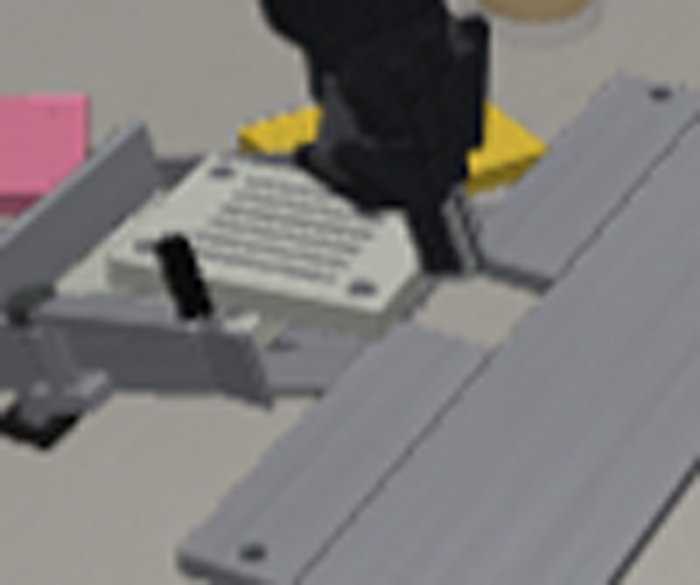

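It freed itself, force is back to about 4 N and the plate is moving down straight. Continuing, rising gently to a tip height of about 15 mm above the shelf.

```bash
python3 -m crank '-0.001 0 0.009 0 0.2 0 255; -0.001 0 0.009 0 0.2 0 255; -0.001 0 0.009 0 0.2 0 255'
python3 - <<'E'
from h import *
st()
im=cv2.cvtColor(r.read_camera("scene"),cv2.COLOR_RGB2BGR)
cv2.imwrite("pics/p19.png",cv2.resize(im[180:270,245:345],None,fx=7,fy=6.5,interpolation=cv2.INTER_CUBIC))
E
```

```text
time_s: 21.95
ee_pos: [0.5767, -0.011, 0.1229]
orientation: [-179.4, 67.9, 179.8]
wrist_force: [-6.9, -0.1, 6.5]
opening: -0.001
t 21.95 p [ 0.5767 -0.011   0.1229] rack [[ 0.0214 -0.0004]] shelf [[ 0.0109 -0.0004  0.0326]] F [-6.9 -0.1  6.5] open -0.0 q [ 23.  40. -39.  88.  19.  82.  69.]
```

View pics/p19.png

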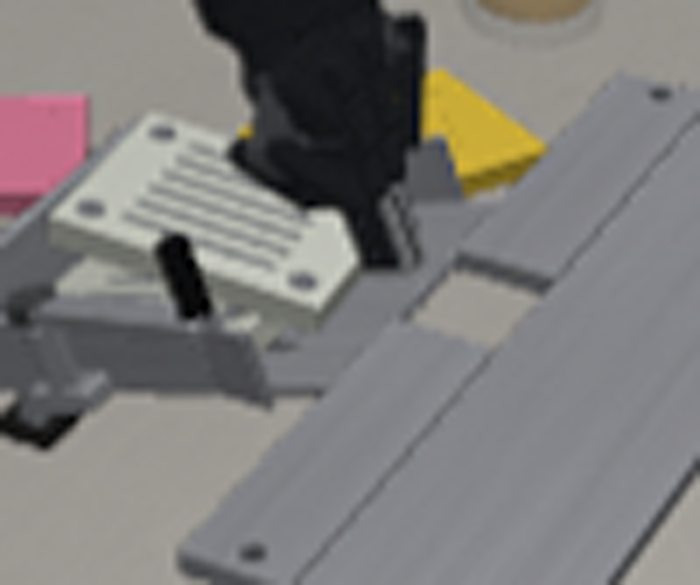

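The plate's nose is up: the finger is pinning its tail by friction. Its centre is past the wide plate's edge, so I'll back off to let it tip.

```bash
python3 -m crank '0 0 -0.01 0 -0.5 0 255; 0 0 -0.008 0 -0.5 0 255; 0 0 0 0 0 0 255'
python3 - <<'E'
from h import *
st()
im=cv2.cvtColor(r.read_camera("scene"),cv2.COLOR_RGB2BGR)
cv2.imwrite("pics/p20.png",cv2.resize(im[180:270,245:345],None,fx=7,fy=6.5,interpolation=cv2.INTER_CUBIC))
E
```

```text
time_s: 22.38
ee_pos: [0.5623, -0.0107, 0.1283]
orientation: [-179.5, 69.3, 179.6]
wrist_force: [0.3, 0.0, 0.0]
opening: -0.001
t 22.38 p [ 0.5623 -0.0107  0.1283] rack [[ 0.0071 -0.0004]] shelf [[-0.0044 -0.0004  0.0328]] F [0.3 0.  0. ] open -0.0 q [ 25.  38. -40.  92.  19.  80.  69.]
```

View pics/p20.png

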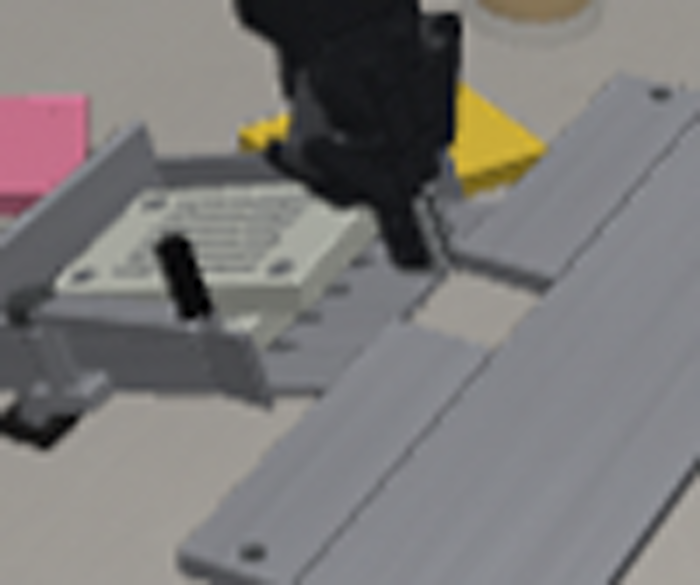

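It tipped flat onto the wide plate. Now raise the tip to about 20 mm above the shelf and push home.

```bash
python3 -m crank '-0.009 0 0 0 -0.7 0 255; 0 0 0.01 0 0 0 255; 0 0 0.009 0 0 0 255; 0 0 0.009 0 0 0 255; 0 0 0.006 0 0 0 255'
python3 - <<'E'
from h import *
st()
plan([(sh2w([.036,-.001,.042])[0],rot(20,'y'))],.008)
E
```

```text
time_s: 23.05
ee_pos: [0.6008, -0.0116, 0.1252]
orientation: [-179.5, 70.2, 179.6]
wrist_force: [-1.5, -0.4, 1.6]
opening: 0.006
t 23.05 p [ 0.6008 -0.0116  0.1252] rack [[ 0.0455 -0.0007]] shelf [[ 0.0328 -0.0007  0.043 ]] F [-1.5 -0.4  1.6] open 0.01 q [ 23.  41. -39.  86.  20.  81.  69.]
0.0010 -0.0003 0.0032 -0.05 0.16 0.16
--
```

```bash
python3 -m crank '0.0005 0 0.003 0 0 0 255; 0 0 0.003 0 0 0 255; 0 0 0.003 0 0 0 255; 0 0 0.003 0 0 0 255'
python3 -c "
from h import *
st()"
```

```text
time_s: 23.55
ee_pos: [0.603, -0.0112, 0.1242]
orientation: [-179.1, 68.6, -179.8]
wrist_force: [-6.6, -1.3, 8.7]
opening: 0.001
t 23.55 p [ 0.603  -0.0112  0.1242] rack [[ 0.0477 -0.0003]] shelf [[ 0.0352 -0.0003  0.0428]] F [-6.6 -1.3  8.7] open 0.0 q [ 22.  42. -39.  85.  20.  83.  69.]
```

```bash
python3 -m crank '0 0 0.004 0 -0.8 0 255; 0 0 0.005 0 -0.8 0 255; 0 0 0.005 0 -0.8 0 255'
python3 -c "
from h import *
st()"
```

```text
time_s: 23.92
ee_pos: [0.6032, -0.0107, 0.124]
orientation: [-178.4, 68.9, -178.9]
wrist_force: [-12.1, -1.7, 11.7]
opening: -0.0
t 23.93 p [ 0.6032 -0.0107  0.124 ] rack [[0.0479 0.0002]] shelf [[0.0354 0.0002 0.0427]] F [-12.1  -1.7  11.7] open -0.0 q [ 22.  42. -39.  85.  20.  83.  69.]
```

Stalled firmly, so it's home. Retreating and moving towards the keeper's outer side, with a look at the stack on the way.

```bash
cat >> h.py <<'E'
def kpose(a,gap=0.,z=.077):
    pin=np.array([.120-.09*np.cos(a),.088-.09*np.sin(a)]); t=np.array([np.sin(a),-np.cos(a)])
    c=pin-t*(.018+gap)
    x=np.array([0,0,-1.]); zt=np.array([t[0],t[1],0]); y=np.cross(zt,x)
    return sh2w([c[0],c[1],z])[0], Rs@np.c_[x,y,zt]
E
python3 -m crank '0 0 -0.025 0 0 0 255; -0.05 0 -0.01 0 0 0 255; -0.055 0 0 0 0 0 255'
python3 - <<'E'
from h import *
st()
plan([kpose(-.17,.02,.15)],.055)
E
```

```text
time_s: 24.3
ee_pos: [0.6037, -0.0105, 0.2318]
orientation: [-178.2, 68.2, -178.6]
wrist_force: [2.1, 0.3, 1.0]
opening: -0.004
t 24.3 p [ 0.6037 -0.0105  0.2318] rack [[0.0484 0.0005]] shelf [[-0.0009  0.0005  0.1441]] F [2.1 0.3 1. ] open -0.0 q [ 22.  37. -40.  79.  17.  94.  71.]
-0.0009 0.0140 0.0039 10.01 -0.05 0.22
-0.0009 0.0145 0.0014 10.01 -0.05 0.22
-0.0008 0.0145 -0.0011 10.01 -0.05 0.22
-0.0008 0.0141 -0.0036 10.01 -0.05 0.22
-0.0007 0.0132 -0.0060 10.01 -0.05 0.22
-0.0007 0.0120 -0.0082 10.01 -0.05 0.22
-0.0006 0.0104 -0.0102 10.01 -0.05 0.22
-0.0006 0.0085 -0.0118 10.01 -0.05 0.22
-0.0006 0.0063 -0.0131 10.01 -0.05 0.22
-0.0006 0.0039 -0.0140 10.01 -0.05 0.22
--
```

```bash
python3 -m crank '-0.001 0.014 0.004 10 0 0.2 255; -0.001 0.0145 0.0014 10 0 0.2 255; -0.001 0.0145 -0.001 10 0 0.2 255; -0.001 0.014 -0.0036 10 0 0.2 255; -0.001 0.013 -0.006 10 0 0.2 255'
python3 - <<'E'
from h import *
st()
plan([kpose(-.17,.02,.15)],.055)
E
```

```text
time_s: 24.92
ee_pos: [0.6303, 0.0598, 0.2319]
orientation: [-128.9, 69.4, 178.7]
wrist_force: [-0.0, 0.2, 1.1]
opening: -0.002
t 24.93 p [0.6303 0.0598 0.2319] rack [[0.0739 0.0711]] shelf [[0.0229 0.0711 0.153 ]] F [-0.   0.2  1.1] open -0.0 q [ 10.  37. -29.  75.  11.  92.  19.]
0.0006 0.0110 -0.0090 9.65 -0.06 0.12
0.0006 0.0093 -0.0107 9.65 -0.06 0.12
0.0006 0.0074 -0.0122 9.65 -0.06 0.12
0.0006 0.0052 -0.0132 9.65 -0.06 0.12
0.0006 0.0029 -0.0139 9.65 -0.06 0.12
--
```

```bash
python3 -m crank '0 0.011 -0.009 9.7 0 0 255; 0 0.0093 -0.0107 9.7 0 0 255; 0 0.0074 -0.012 9.7 0 0 255; 0 0.005 -0.013 9.7 0 0 255; 0 0.003 -0.014 9.7 0 0 255'
python3 - <<'E'
from h import *
st()
plan([kpose(-.17,.02,.15),kpose(-.17,.02,.077)],.035)
im=cv2.cvtColor(r.read_camera("top"),cv2.COLOR_RGB2BGR)
cv2.imwrite("pics/p21.png",cv2.resize(im[165:300,205:360],None,fx=4.4,fy=4.4,interpolation=cv2.INTER_CUBIC))
im=cv2.cvtColor(r.read_camera("scene"),cv2.COLOR_RGB2BGR)
cv2.imwrite("pics/p21s.png",cv2.resize(im[160:270,225:335],None,fx=5,fy=5,interpolation=cv2.INTER_CUBIC))
E
```

```text
time_s: 25.55
ee_pos: [0.6476, 0.131, 0.2243]
orientation: [-78.6, 69.5, 178.9]
wrist_force: [0.4, -0.3, -0.5]
opening: 0.001
t 25.55 p [0.6476 0.131  0.2243] rack [[0.0901 0.1426]] shelf [[0.0408 0.1426 0.1514]] F [ 0.4 -0.3 -0.5] open 0.0 q [ -2.  38. -19.  71.   5.  92. -32.]
0.0014 -0.0026 0.0025 -1.86 0.02 0.54
--
0.0243 0.0000 0.0000 0.00 0.00 0.00
0.0243 0.0000 0.0000 0.00 0.00 0.00
0.0243 0.0000 0.0000 0.00 0.00 0.00
--
```

View pics/p21.png

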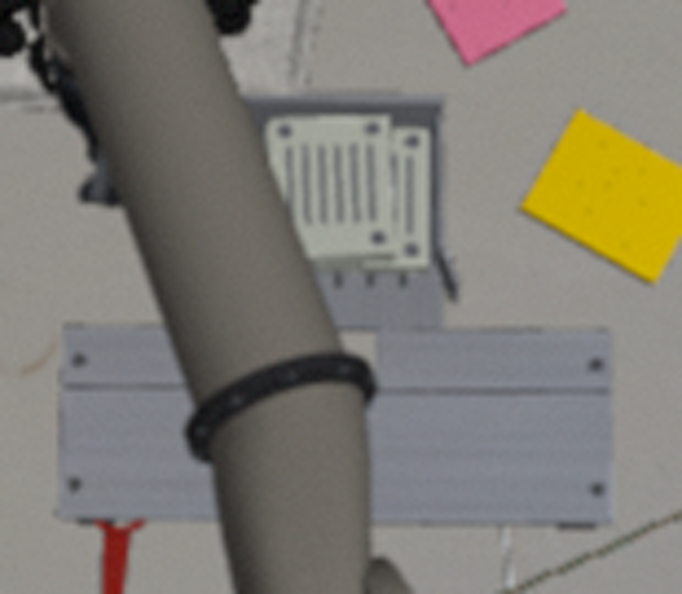

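View pics/p21s.png

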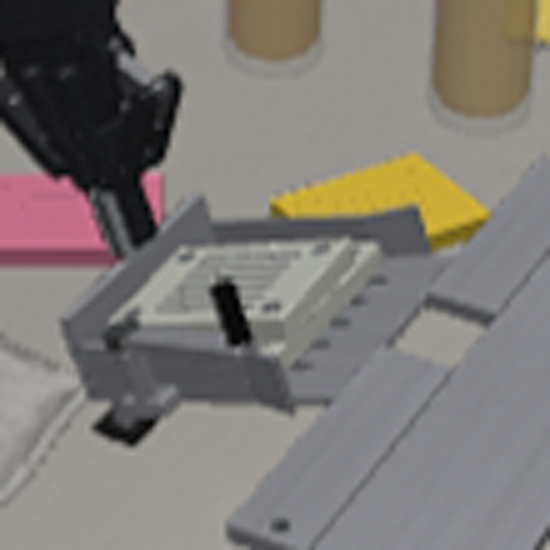

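The narrow plate has ended up shifted to +y and slightly turned. Fitting both.

```bash
python3 - <<'E'
from h import *
def fit(n,cr,w,z,idx,sc,off):
    pl=np.array([[.06,w/2],[.06,-w/2],[-.06,-w/2],[-.06,w/2]])[idx]
    uv=np.array(cr)/sc+off
    def f(q):
        c,s=np.cos(q[2]),np.sin(q[2]); P=np.c_[q[0]+c*pl[:,0]-s*pl[:,1],q[1]+s*pl[:,0]+c*pl[:,1],np.full(len(pl),z)]
        return (proj(n,sh2w(P))-uv).ravel()
    s=least_squares(f,[.1,0,0]); print(n,s.x.round(4),np.degrees(s.x[2]).round(2),s.fun.round(1))
fit("top",[[268,118],[387,114],[396,258]],.092,.032,[0,1,2],4.4,[205,165])
fit("top",[[430,127],[430,268]],.126,.016,[1,2],4.4,[205,165])
fit("scene",[[105,317],[187,244],[350,238],[272,345]],.092,.032,[0,1,2,3],5,[225,160])
E
```

```text
top [0.1024 0.0061 0.0375] 2.15 [-0.2  0.2  0.4  0.4 -0.1 -0.6]
top [ 0.1041 -0.0057 -0.0119] -0.68 [-0.   0.3  0.  -0.2]
scene [ 0.0983  0.0156 -0.0616] -3.53 [-0.7  1.4  0.6  0.3  0.8  1.7 -0.7 -3.1]
```

Narrow: y≈+6 mm, yaw≈2°, touching at one corner. Both are in tolerance but not comfortably. There's time to square it, so I'll do a two-finger push on its trailing edge.

```bash
python3 - <<'E'
from h import *
plan([(sh2w([.0,.003,.13])[0],rot(20,'y'))],.055)
E
```

```text
0.0021 -0.0012 0.0147 -10.11 -0.05 0.04
0.0021 -0.0038 0.0142 -10.11 -0.05 0.04
0.0021 -0.0062 0.0134 -10.11 -0.05 0.04
0.0021 -0.0085 0.0121 -10.11 -0.05 0.04
0.0021 -0.0104 0.0104 -10.11 -0.05 0.04
0.0021 -0.0121 0.0084 -10.11 -0.05 0.04
0.0021 -0.0134 0.0061 -10.11 -0.05 0.04
0.0021 -0.0143 0.0037 -10.11 -0.05 0.04
0.0021 -0.0147 0.0011 -10.11 -0.05 0.04
0.0021 -0.0147 -0.0015 -10.11 -0.05 0.04
--
```

```bash
python3 -m crank '0 -0.0012 0.0147 -10.1 0 0 84; 0 -0.0038 0.0142 -10.1 0 0 84; 0.002 -0.0062 0.0134 -10.1 0 0 84; 0.002 -0.0085 0.012 -10.1 0 0 84; 0.002 -0.0104 0.0104 -10.1 0 0 84'
python3 - <<'E'
from h import *
st()
plan([(sh2w([.0,.003,.13])[0],rot(20,'y'))],.055)
E
```

```text
time_s: 26.28
ee_pos: [0.6258, 0.0584, 0.224]
orientation: [-131.8, 69.5, 179.4]
wrist_force: [0.8, -0.1, -0.4]
opening: 0.667
t 26.27 p [0.6258 0.0584 0.224 ] rack [[0.0695 0.0697]] shelf [[0.0215 0.0697 0.1441]] F [ 0.8 -0.1 -0.4] open 0.67 q [ 11.  36. -30.  76.  11.  91.  22.]
0.0029 -0.0121 0.0070 -9.58 -0.09 0.06
0.0029 -0.0131 0.0049 -9.58 -0.09 0.06
0.0029 -0.0137 0.0027 -9.58 -0.09 0.06
0.0029 -0.0140 0.0003 -9.58 -0.09 0.06
0.0028 -0.0139 -0.0020 -9.58 -0.09 0.06
--
```

```bash
python3 -m crank '0.003 -0.012 0.007 -9.6 0 0 84; 0.003 -0.013 0.005 -9.6 0 0 84; 0.003 -0.0137 0.0027 -9.6 0 0 84; 0.003 -0.014 0 -9.6 0 0 84; 0.003 -0.014 -0.002 -9.6 0 0 84'
python3 - <<'E'
from h import *
st()
T=rot(20,'y')
plan([(sh2w([.0,.003,.13])[0],T),(sh2w([.005,.003,.042])[0],T),(sh2w([.034,.003,.041])[0],T)],.04)
E
```

```text
time_s: 26.9
ee_pos: [0.5998, -0.0161, 0.2166]
orientation: [178.3, 69.6, 179.9]
wrist_force: [-0.1, -1.0, 0.1]
opening: 0.669
t 26.9 p [ 0.5998 -0.0161  0.2166] rack [[ 0.0446 -0.0053]] shelf [[ 0.0006 -0.0053  0.1286]] F [-0.1 -1.   0.1] open 0.67 q [ 24.  36. -41.  81.  17.  91.  74.]
-0.0014 0.0083 -0.0003 2.43 -0.41 0.26
--
0.0293 -0.0000 0.0017 0.00 0.00 0.00
0.0293 -0.0000 0.0017 0.00 0.00 0.00
0.0293 -0.0000 0.0017 0.00 0.00 0.00
--
0.0010 0.0000 0.0290 0.00 0.00 0.00
--
```

```bash
python3 -m crank '0 0.008 0 2.4 -0.4 0.3 84; 0.029 0 0.002 0 0 0 84; 0.029 0 0.002 0 0 0 84; 0.027 0 0.001 0 0 0 84; 0 0 0 0 0 0 84'
python3 - <<'E'
from h import *
st()
T=rot(20,'y')
plan([(sh2w([.03,.003,.041])[0],T)],.01)
im=cv2.cvtColor(r.read_camera("scene"),cv2.COLOR_RGB2BGR)
cv2.imwrite("pics/p22.png",cv2.resize(im[160:270,225:335],None,fx=5,fy=5,interpolation=cv2.INTER_CUBIC))
E
```

```text
time_s: 27.52
ee_pos: [0.5749, -0.0153, 0.1329]
orientation: [179.7, 70.2, 179.2]
wrist_force: [0.9, 0.1, -0.3]
opening: 0.668
t 27.52 p [ 0.5749 -0.0153  0.1329] rack [[ 0.0197 -0.0049]] shelf [[ 0.0059 -0.0049  0.0414]] F [ 0.9  0.1 -0.3] open 0.67 q [ 25.  38. -40.  90.  19.  80.  70.]
0.0002 0.0026 0.0081 0.15 0.06 0.01
0.0002 0.0026 0.0081 0.15 0.06 0.01
0.0001 0.0026 0.0080 0.15 0.06 0.01
--
```

View pics/p22.png

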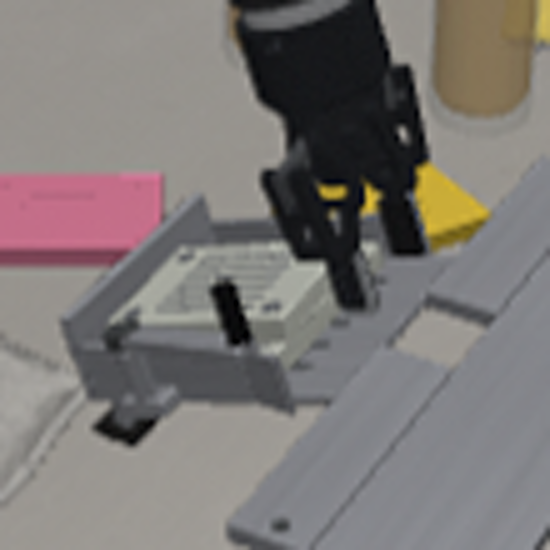

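```bash
python3 -m crank '0 0.005 0.006 0 0 0 84; 0 0.003 0.006 0 0 0 84; 0 0 0.006 0 0 0 84; 0 0 0.006 0 0 0 84'
python3 -c "
from h import *
st()"
python3 -m crank '0 0 0.004 0 0 0 84; 0 0 0.004 0 0 0 84; 0 0 0.003 0 0 0 84'
python3 -c "
from h import *
st()"
```

```text
time_s: 28.08
ee_pos: [0.6036, -0.0063, 0.1292]
orientation: [179.4, 70.8, 179.0]
wrist_force: [-0.2, 0.7, -1.4]
opening: 0.668
t 28.07 p [ 0.6036 -0.0063  0.1292] rack [[0.0482 0.0047]] shelf [[0.0339 0.0047 0.0477]] F [-0.2  0.7 -1.4] open 0.67 q [ 23.  40. -39.  86.  20.  81.  70.]
time_s: 28.45
ee_pos: [0.6066, -0.0032, 0.128]
orientation: [179.1, 69.5, 178.9]
wrist_force: [-6.4, -1.5, 8.3]
opening: 0.671
t 28.45 p [ 0.6066 -0.0032  0.128 ] rack [[0.0512 0.0078]] shelf [[0.0371 0.0078 0.0476]] F [-6.4 -1.5  8.3] open 0.67 q [ 22.  42. -39.  85.  20.  83.  70.]
```

```bash
python3 -m crank '0 0 -0.008 0 0 0 84; 0.006 -0.004 0 0 0 0 84; 0 0 0 0 0 0 84'
python3 - <<'E'
from h import *
st()
T=rot(20,'y')
plan([(sh2w([.032,.002,.040])[0],T)],.02)
E
```

```text
time_s: 28.82
ee_pos: [0.5973, -0.0081, 0.1245]
orientation: [179.2, 69.6, 179.0]
wrist_force: [-0.7, -0.1, -0.6]
opening: 0.665
t 28.82 p [ 0.5973 -0.0081  0.1245] rack [[0.042  0.0028]] shelf [[0.0297 0.0028 0.0412]] F [-0.7 -0.1 -0.6] open 0.67 q [ 23.  41. -39.  86.  20.  82.  70.]
0.0011 -0.0008 0.0023 0.75 -0.43 -0.02
--
```

```bash
python3 -m crank '0.001 -0.0005 0.003 0.7 -0.4 0 84; 0.001 -0.0005 0.003 0 -0.3 0 84; 0.001 -0.0005 0.003 0 -0.3 0 84; 0 -0.001 0.003 0 -0.3 0 84'
python3 - <<'E'
from h import *
st()
im=cv2.cvtColor(r.read_camera("scene"),cv2.COLOR_RGB2BGR)
cv2.imwrite("pics/p23.png",cv2.resize(im[160:270,225:335],None,fx=5,fy=5,interpolation=cv2.INTER_CUBIC))
E
```

```text
time_s: 29.32
ee_pos: [0.6031, -0.0081, 0.1202]
orientation: [179.4, 70.1, 178.7]
wrist_force: [-7.2, 1.4, 5.2]
opening: 0.672
t 29.32 p [ 0.6031 -0.0081  0.1202] rack [[0.0478 0.0029]] shelf [[0.0366 0.0029 0.0391]] F [-7.2  1.4  5.2] open 0.67 q [ 23.  41. -39.  86.  20.  81.  70.]
```

View pics/p23.png

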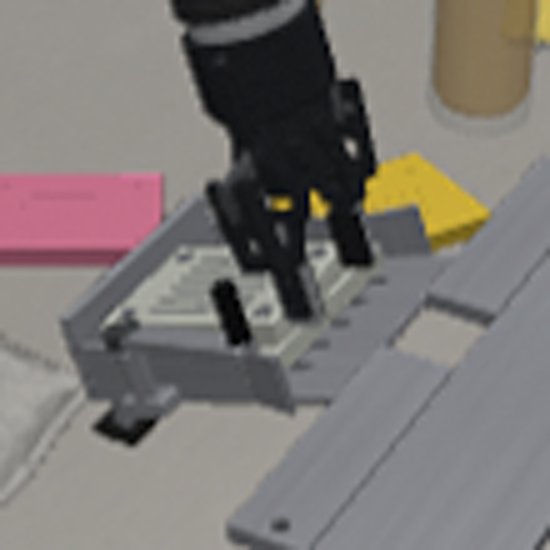

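Both fingers bear on the trailing edge and it stalls at the same x (0.0366) as the wide plate did. Retreating straight back, then to the keeper.

```bash
python3 -m crank '0 0 -0.01 0 0 0 84; 0 0 -0.012 0 0 0 84; -0.05 0 -0.01 0 0 0 255; -0.055 0 0 0 0 0 255'
python3 - <<'E'
from h import *
st()
plan([kpose(-.17,.02,.15)],.055)
E
```

```text
time_s: 29.88
ee_pos: [0.6043, -0.0099, 0.2283]
orientation: [179.7, 69.7, 179.1]
wrist_force: [1.3, 0.3, 0.6]
opening: 0.251
t 29.88 p [ 0.6043 -0.0099  0.2283] rack [[0.049  0.0011]] shelf [[0.0008 0.0011 0.141 ]] F [1.3 0.3 0.6] open 0.25 q [ 23.  36. -41.  80.  17.  92.  71.]
-0.0009 0.0139 0.0037 10.00 -0.03 0.03
-0.0009 0.0144 0.0013 10.00 -0.03 0.03
-0.0009 0.0144 -0.0012 10.00 -0.03 0.03
-0.0009 0.0140 -0.0037 10.00 -0.03 0.03
-0.0009 0.0131 -0.0061 10.00 -0.03 0.03
-0.0009 0.0118 -0.0083 10.00 -0.03 0.03
-0.0009 0.0102 -0.0102 10.00 -0.03 0.03
-0.0009 0.0083 -0.0118 10.00 -0.03 0.03
-0.0009 0.0061 -0.0131 10.00 -0.03 0.03
-0.0009 0.0038 -0.0139 10.00 -0.03 0.03
--
```

```bash
python3 -m crank '-0.001 0.014 0.004 10 0 0 255; -0.001 0.0145 0.0014 10 0 0 255; -0.001 0.0145 -0.001 10 0 0 255; -0.001 0.014 -0.0036 10 0 0 255; -0.001 0.013 -0.006 10 0 0 255'
python3 -m crank '0 0.011 -0.008 9.7 0 0 255; 0 0.0093 -0.010 9.7 0 0 255; 0 0.0074 -0.0115 9.7 0 0 255; 0 0.005 -0.012 9.7 0 0 255; 0 0.003 -0.013 9.7 0 0 255'
python3 - <<'E'
from h import *
st()
plan([kpose(-.17,.02,.15),kpose(-.17,.02,.077)],.035)
im=cv2.cvtColor(r.read_camera("top"),cv2.COLOR_RGB2BGR)
cv2.imwrite("pics/p24.png",cv2.resize(im[185:240,245:320],None,fx=10,fy=10,interpolation=cv2.INTER_CUBIC))
im=cv2.cvtColor(r.read_camera("scene"),cv2.COLOR_RGB2BGR)
cv2.imwrite("pics/p24s.png",cv2.resize(im[180:260,235:320],None,fx=7,fy=7,interpolation=cv2.INTER_CUBIC))
E
```

```text
time_s: 30.5
ee_pos: [0.6288, 0.0582, 0.2321]
orientation: [-128.4, 70.5, 178.9]
wrist_force: [-0.4, 0.7, -0.6]
opening: 0.002
time_s: 31.12
ee_pos: [0.6452, 0.1235, 0.227]
orientation: [-78.1, 70.7, 179.0]
wrist_force: [0.8, -0.5, -1.0]
opening: 0.003
t 31.12 p [0.6452 0.1235 0.227 ] rack [[0.0878 0.135 ]] shelf [[0.0378 0.135  0.1531]] F [ 0.8 -0.5 -1. ] open 0.0 q [ -1.  37. -19.  73.   5.  91. -32.]
0.0031 -0.0012 -0.0055 -2.30 -0.17 -0.67
--
0.0243 0.0000 0.0000 0.00 0.00 0.00
0.0243 0.0000 0.0000 0.00 0.00 0.00
0.0243 0.0000 0.0000 0.00 0.00 0.00
--
```

View pics/p24.png

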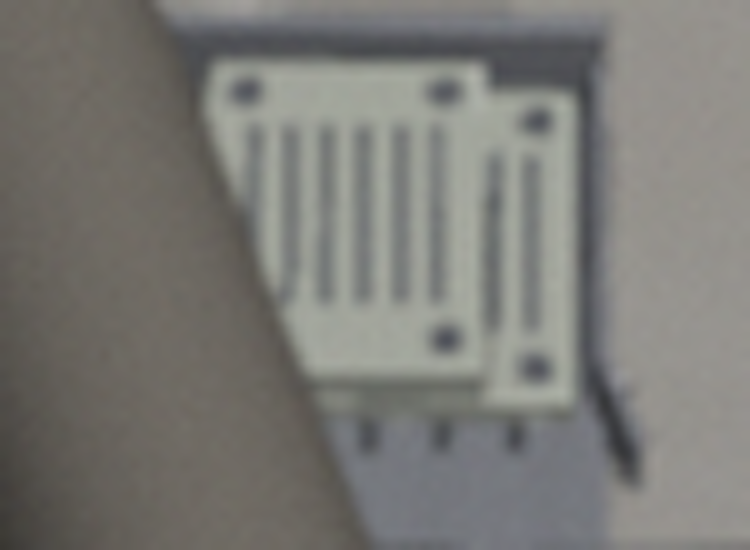

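View pics/p24s.png

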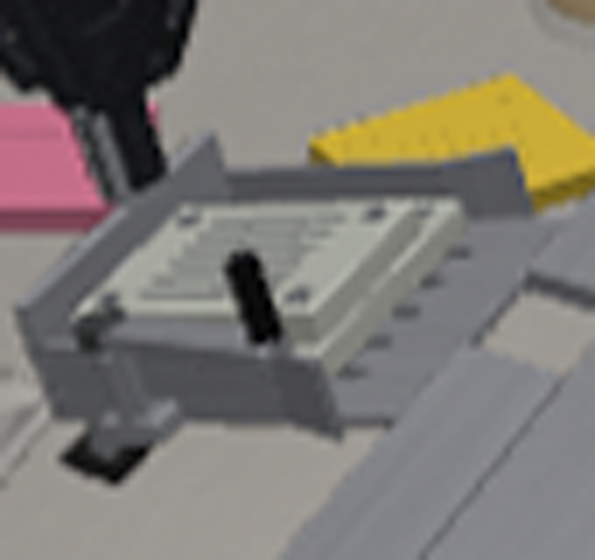

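```bash
python3 - <<'E'
from h import *
def fit(n,cr,w,z,idx,sc,off):
    pl=np.array([[.06,w/2],[.06,-w/2],[-.06,-w/2],[-.06,w/2]])[idx]
    uv=np.array(cr)/sc+off
    def f(q):
        c,s=np.cos(q[2]),np.sin(q[2]); P=np.c_[q[0]+c*pl[:,0]-s*pl[:,1],q[1]+s*pl[:,0]+c*pl[:,1],np.full(len(pl),z)]
        return (proj(n,sh2w(P))-uv).ravel()
    s=least_squares(f,[.1,0,0]); print(n,s.x.round(4),np.degrees(s.x[2]).round(2),s.fun.round(1))
fit("top",[[207,61],[486,61],[488,382]],.092,.032,[0,1,2],10,[245,185])
fit("top",[[577,90],[577,410]],.126,.016,[1,2],10,[245,185])
E
```

```text
top [0.1042 0.0076 0.0037] 0.21 [ 0.1  0.1 -0.1  0.2 -0.  -0.2]
top [ 0.1037 -0.0056 -0.0119] -0.68 [-0.   0.2  0.  -0.2]
```

Now the narrow plate is square (0.2°), at x=0.104 like the wide one. It is offset 13 mm sideways, under the 20 mm limit and within the wide plate's sides. Now the keeper: descend outside the pin.

```bash
python3 -m crank '0.003 -0.001 -0.0055 -2.3 0 -0.7 255; 0.0243 0 0 0 0 0 255; 0.0243 0 0 0 0 0 255; 0.0243 0 0 0 0 0 255; 0 0 0 0 0 0 255'
python3 - <<'E'
from h import *
st()
plan([kpose(-.17,.02),kpose(-.17,0),kpose(0.03,0),kpose(.2,0)],.02)
im=cv2.cvtColor(r.read_camera("scene"),cv2.COLOR_RGB2BGR)
cv2.imwrite("pics/p25.png",cv2.resize(im[160:270,215:325],None,fx=5,fy=5,interpolation=cv2.INTER_CUBIC))
E
```

```text
time_s: 31.85
ee_pos: [0.6181, 0.1288, 0.1536]
orientation: [-82.3, 69.9, 178.4]
wrist_force: [0.2, -0.1, -0.4]
opening: 0.002
t 31.85 p [0.6181 0.1288 0.1536] rack [[0.0606 0.1399]] shelf [[0.0373 0.1399 0.0749]] F [ 0.2 -0.1 -0.4] open 0.0 q [ -1.  38. -20.  81.   5.  82. -29.]
-0.0021 0.0003 -0.0008 1.40 -0.22 0.09
--
-0.0000 0.0000 0.0200 0.00 0.00 0.00
--
0.0000 -0.0009 0.0091 -5.73 0.00 0.00
0.0000 -0.0018 0.0090 -5.73 0.00 0.00
--
-0.0000 -0.0017 0.0155 -9.74 0.00 -0.00
--
```

View pics/p25.png

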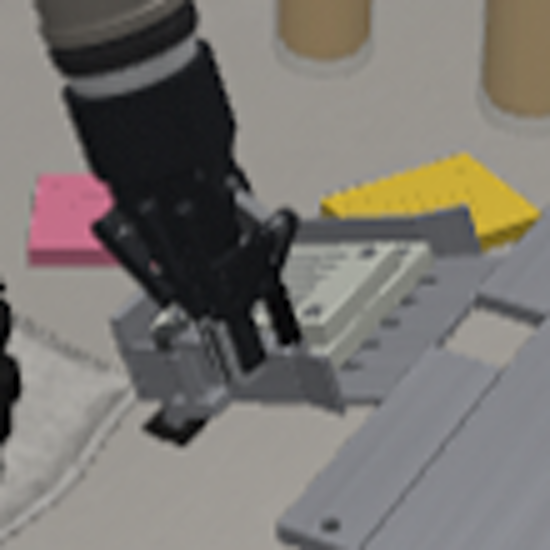

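The finger stands beside the pin on the outside. Sweeping.

```bash
python3 -m crank '-0.002 0 0.008 1 0 0 255; 0 0 0.01 0 0 0 255; 0 -0.001 0.009 -5.7 0 0 255; 0 -0.0018 0.009 -5.7 0 0 255'
python3 - <<'E'
from h import *
st()
plan([kpose(.2),kpose(.37),kpose(.54),kpose(.71)],.02)
E
```

```text
time_s: 32.4
ee_pos: [0.6148, 0.0918, 0.1631]
orientation: [-93.5, 70.5, 177.9]
wrist_force: [-0.6, 0.9, -1.3]
opening: -0.002
t 32.4 p [0.6148 0.0918 0.1631] rack [[0.0579 0.1029]] shelf [[0.0314 0.1029 0.0829]] F [-0.6  0.9 -1.3] open -0.0 q [  4.  37. -22.  82.   7.  82. -17.]
0.0057 -0.0039 0.0150 -9.06 -0.33 -0.53
--
-0.0000 -0.0017 0.0155 -9.74 0.00 0.00
--
0.0000 -0.0017 0.0155 -9.74 0.00 -0.00
--
0.0000 -0.0017 0.0155 -9.74 -0.00 0.00
--
```

```bash
python3 -m crank '0.004 -0.004 0.014 -8.5 -0.3 -0.5 255; 0.003 -0.0015 0.0145 -9 0 0 255; 0.002 -0.0015 0.0145 -9 0 0 255'
python3 - <<'E'
from h import *
st()
for a in (.3,.4,.5,.6): print(a, w2sh(kpose(a)[0]).round(4))
plan([kpose(.54),kpose(.71),kpose(.88),kpose(1.05)],.02)
im=cv2.cvtColor(r.read_camera("scene"),cv2.COLOR_RGB2BGR)
cv2.imwrite("pics/p26.png",cv2.resize(im[160:270,215:325],None,fx=5,fy=5,interpolation=cv2.INTER_CUBIC))
E
```

```text
time_s: 32.78
ee_pos: [0.6141, 0.0473, 0.1575]
orientation: [-120.2, 70.4, 178.7]
wrist_force: [0.9, 1.1, 0.0]
opening: 0.003
t 32.77 p [0.6141 0.0473 0.1575] rack [[0.0579 0.0583]] shelf [[0.0334 0.0583 0.0776]] F [0.9 1.1 0. ] open 0.0 q [ 11.  37. -27.  83.  11.  83.  11.]
0.3 [[0.0287 0.0786 0.077 ]]
0.4 [[0.0301 0.0695 0.077 ]]
0.5 [[0.0324 0.0606 0.077 ]]
0.6 [[0.0356 0.052  0.077 ]]
0.0006 -0.0005 0.0011 -1.13 0.07 -0.38
--
0.0000 -0.0017 0.0155 -9.74 -0.00 0.00
--
-0.0000 -0.0017 0.0155 -9.74 0.00 0.00
--
0.0000 -0.0017 0.0155 -9.74 -0.00 -0.00
--
```

View pics/p26.png

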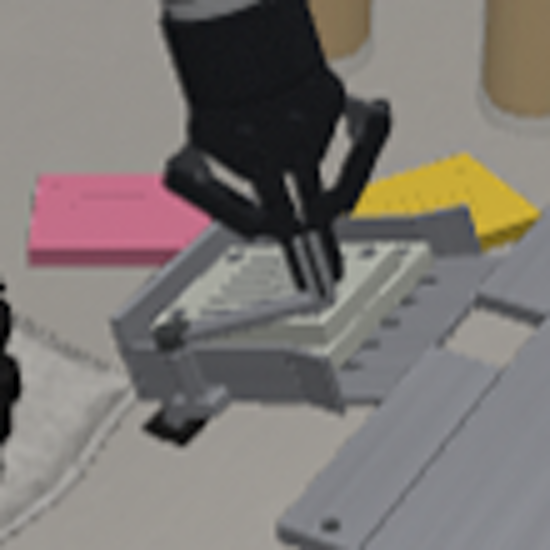

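The bar is following, at about 0.53 rad, with the pin behind the fingers. Continuing.

```bash
python3 -m crank '0.001 -0.002 0.0145 -9.7 0 -0.3 255; 0 -0.0017 0.0145 -9.7 0 0 255; 0 -0.0017 0.0145 -9.7 0 0 255'
python3 - <<'E'
from h import *
st()
for a in (.9,1.,1.1,1.2): print(a, w2sh(kpose(a)[0]).round(4))
plan([kpose(1.05),kpose(1.22),kpose(1.39),kpose(1.56),kpose(1.62)],.02)
E
```

```text
time_s: 33.2
ee_pos: [0.6363, 0.006, 0.1504]
orientation: [-149.3, 70.2, 179.3]
wrist_force: [-0.7, 0.9, -0.1]
opening: 0.002
t 33.2 p [0.6363 0.006  0.1504] rack [[0.0807 0.0174]] shelf [[0.0573 0.0174 0.0787]] F [-0.7  0.9 -0.1] open 0.0 q [ 17.  41. -33.  79.  16.  85.  41.]
0.9 [[0.05   0.0287 0.077 ]]
1.0 [[0.0562 0.022  0.077 ]]
1.1 [[0.0631 0.016  0.077 ]]
1.2 [[0.0706 0.0106 0.077 ]]
0.0017 0.0024 0.0013 -0.75 0.23 -0.07
--
-0.0000 -0.0017 0.0155 -9.74 0.00 0.00
--
0.0000 -0.0017 0.0155 -9.74 -0.00 0.00
--
-0.0000 -0.0017 0.0155 -9.74 0.00 0.00
--
-0.0000 -0.0009 0.0054 -3.44 -0.00 0.00
--
```

```bash
python3 -m crank '0.001 0.001 0.0145 -9.7 0 0 255; 0 -0.001 0.0145 -9.7 0 0 255; 0 -0.0017 0.0145 -9.7 0 0 255'
python3 - <<'E'
from h import *
st()
for a in (1.3,1.4,1.5,1.6): print(a, w2sh(kpose(a)[0]).round(4))
plan([kpose(1.56),kpose(1.62)],.02)
im=cv2.cvtColor(r.read_camera("scene"),cv2.COLOR_RGB2BGR)
cv2.imwrite("pics/p27.png",cv2.resize(im[160:270,215:325],None,fx=5,fy=5,interpolation=cv2.INTER_CUBIC))
E
```

```text
time_s: 33.58
ee_pos: [0.6742, -0.0153, 0.1374]
orientation: [-178.5, 70.2, 179.5]
wrist_force: [-0.2, 0.6, -0.2]
opening: 0.002
t 33.58 p [ 0.6742 -0.0153  0.1374] rack [[ 0.119  -0.0032]] shelf [[ 0.0976 -0.0032  0.0796]] F [-0.2  0.6 -0.2] open 0.0 q [ 20.  47. -38.  73.  22.  88.  70.]
1.3 [[0.0786 0.0061 0.077 ]]
1.4 [[0.087  0.0024 0.077 ]]
1.5 [[ 0.0957 -0.0005  0.077 ]]
1.6 [[ 0.1046 -0.0025  0.077 ]]
0.0027 0.0015 0.0033 -0.49 0.23 0.13
--
-0.0000 -0.0009 0.0054 -3.44 -0.00 0.00
--
```

View pics/p27.png

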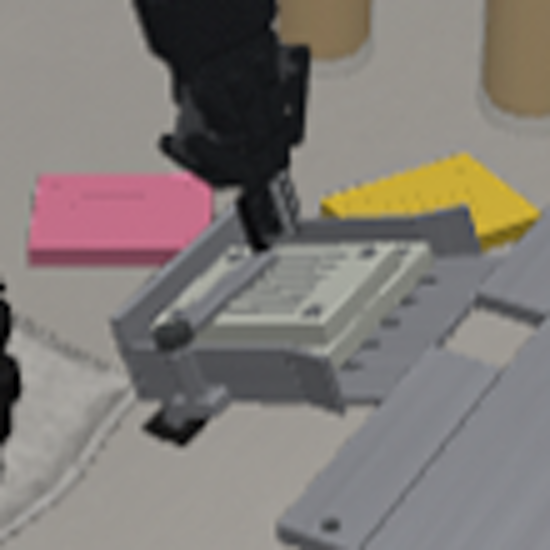

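About 1.5 rad. I'll push gently to the end stop.

```bash
python3 -m crank '0.001 0.001 0.005 0 0 0 255; 0 0 0.004 -1 0 0 255; 0 0 0.003 -1 0 0 255; 0 0 0.002 0 0 0 255'
python3 -c "
from h import *
st()"
```

```text
time_s: 34.12
ee_pos: [0.6823, -0.0166, 0.1331]
orientation: [-179.6, 69.3, -179.8]
wrist_force: [-4.8, -0.9, 2.7]
opening: -0.001
t 34.12 p [ 0.6823 -0.0166  0.1331] rack [[ 0.1271 -0.0044]] shelf [[ 0.1067 -0.0044  0.0784]] F [-4.8 -0.9  2.7] open -0.0 q [ 19.  48. -38.  71.  23.  90.  72.]
```

At the end stop (force 5.5 N, shelf x≈0.107 as predicted for 1.6 rad). Backing off, lifting clear and checking.

```bash
python3 -m crank '0 0 -0.02 0 0 0 255; -0.03 0 -0.02 0 0 0 255; -0.05 0 0 0 0 0 255; -0.05 0 -0.01 0 0 0 255'
python3 -m crank '-0.01 0.055 0 0 0 0 255; 0 0.055 0 0 0 0 255; 0 0.055 0 0 0 0 255; 0 0.04 0 0 0 0 255; 0 0 0 0 0 0 255'
python3 - <<'E'
from h import *
st()
im=cv2.cvtColor(r.read_camera("top"),cv2.COLOR_RGB2BGR)
cv2.imwrite("pics/p28.png",cv2.resize(im[165:300,205:360],None,fx=4.4,fy=4.4,interpolation=cv2.INTER_CUBIC))
im=cv2.cvtColor(r.read_camera("scene"),cv2.COLOR_RGB2BGR)
cv2.imwrite("pics/p28s.png",cv2.resize(im[160:270,215:325],None,fx=5,fy=5,interpolation=cv2.INTER_CUBIC))
cv2.imwrite("pics/p28f.png",im)
E
```

```text
time_s: 34.62
ee_pos: [0.6786, -0.0153, 0.2723]
orientation: [-178.9, 68.9, -179.3]
wrist_force: [0.9, 0.7, -0.6]
opening: -0.0
time_s: 35.25
ee_pos: [0.6872, 0.1977, 0.288]
orientation: [-178.8, 69.8, -179.7]
wrist_force: [-0.4, -0.4, -0.8]
opening: -0.003
t 35.25 p [0.6872 0.1977 0.288 ] rack [[0.1287 0.2099]] shelf [[0.0552 0.2099 0.2245]] F [-0.4 -0.4 -0.8] open -0.0 q [  2.  46. -41.  55.  18. 105.  57.]
```

View pics/p28.png

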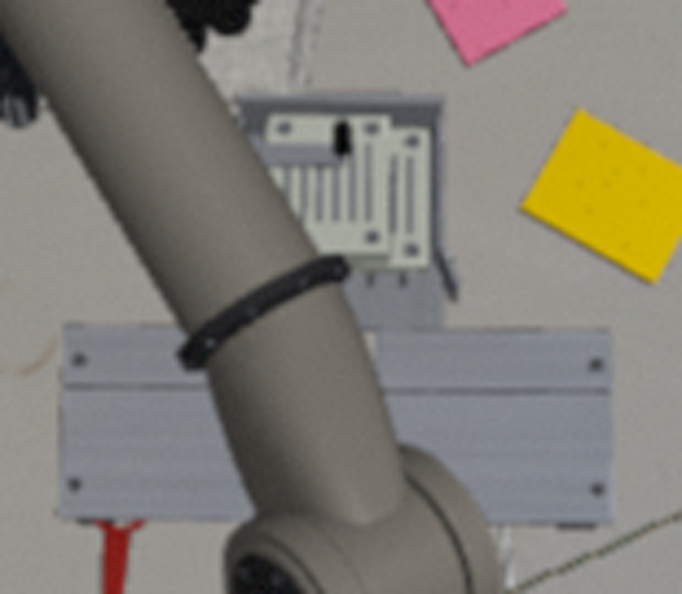

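View pics/p28s.png

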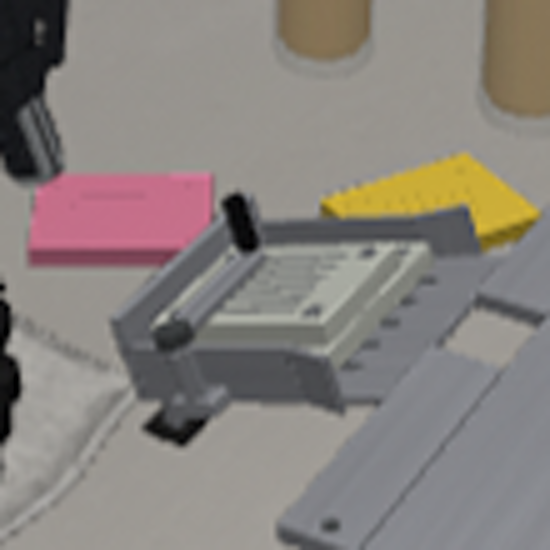

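View pics/p28f.png

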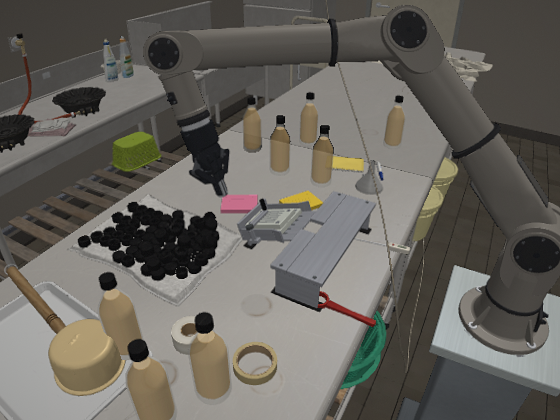

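The bar lies straight across the stack with its pin at (342,138) in the top crop. The stack is unchanged and square, the tape, labels and bottles stand where they were, and the arm is clear. Handing in.

```bash
python3 -c "
from bench import r
print(r.job_done())"
```

```text
the job is handed in; nothing more can be done
None
```

The job is handed in at about 35 s of 72 s: both plates are stacked on the shelf and the keeper bar is across them. The hand-in gives no verdict, so what follows is from my own checks.

- **Wide plate:** I pushed it along the ledge, through the notch and down until it stalled against the backstop. The top camera puts it at shelf x ≈ 0.104 m (home is 0.106), y ≈ -5 mm, within 1° of square.
- **Narrow plate:** My first push left it about 2° crooked and touching the backstop at one corner, so I squared it with a second push using two fingers. It then measured x ≈ 0.104 m and 0.2° off square. It sits about 13 mm sideways of the wide plate's middle. That is inside the 20 mm limit and the wide plate's sides, but it is not centred.
- **Keeper bar:** I swung it until it met the end stop at about 1.6 rad, with about 5.5 N on the wrist. It lies across the stack in both views.
- **Bystanders and arm:** In the last scene picture the tape, labels and bottles stand where they were. The arm was clear of everything.

**Checks that disagreed:**
- The narrow plate snagged briefly at the notch, with the wrist force peaking at about 36 N before it slipped free. I took that to be the fingertip on the plate, below the 120 N wrist limit.
- An early scene-camera fit of the narrow plate differed from the top camera by about 6° in angle and 9 mm sideways. I relied on the top view, whose residuals were much smaller.

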